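Snap the replacement fuse-link into its holder and switch the feed back on

ROBOT

A 7-joint arm with a two-finger parallel gripper is mounted at the origin on the work surface. World frame = base frame: x ahead of the robot, y to its left, z up, the work surface at z = 0. Lengths are in m, angles in rad, forces in N, time in s.
With the tool pointing down it reaches from about 0.425 to 0.875 m from the base axis. Payload 8.4 kg.
Tool frame: the origin (TCP) lies at the centre of the arm's flange, where the gripper is bolted on; the fingertips stand 182 mm ahead of it and the grasp point (between the pads) lies 164 mm ahead of it; z points along the fingers, y is the direction in which the jaws open and shut (so a half turn about z gives the same grasp; the last joint's range is limited). The gripper opens to 87 mm and grips with 3 to 60 N. Pads are 19 mm wide; open, the fingers measure 117 mm over their backs; the gripper's body (75 mm by 190 mm) begins 51 mm behind the grasp point.
Start: joints at [-1.246, 0.333, 0.04, 1.465, -0.013, 1.343, -0.059], TCP at [0.267, 0.592, 0.405] pointing down, gripper open.
Joint ranges: [-2.58, 2.58], [-0.38, 2.09], [-1.3, 1.39], [0.25, 2.4], [-1.5, 4.64], [0.08, 2.09], [-2.65, 2.65]. Speed limits (rad/s): [2.22, 2.22, 2.79, 2.79, 3.14, 3.14, 3.14].

INTERFACE

Orientations are given as [roll, pitch, yaw] about the fixed x, y, z axes, in that order (R = Rz(yaw) Ry(pitch) Rx(roll)).
In Python, from bench import robot gives the robot as it stands.
- The arm moves only by the tool apply_moves, never from a script. Its argument "steps" is text: rows parted by semicolons, each of 5 numbers parted by spaces: the shift along the tool's x, y, z in cm, then the turn about the tool's z in rad, then the opening, from -1 (shut) to 1 (fully open). In form: dx dy dz turn claw; .... A call has 1 to 10 rows; each row shifts and turns the pose as measured when the row begins, along the tool's axes as they then stand; what a row does not reach is not made up. A row lasts 1/12 s, in which the tool goes at most 41.7 mm and 7.16 degrees, less where a joint would pass 70% of its speed; a pose out of reach is approached as far as the arm can. A call is refused whole if a number of a shift passes 4.17 or a number of a turn 0.125, either way. A call with a gripper value outside its range is refused whole. The fingers move at their own pace and stop on an object; "squeeze" is the grip in N (left out, the last holds). Time passes only in rows, so rows that do not move let the fingers close. It gives the time, the measured TCP pose, the force and the opening at its end, in the units of the state.
- robot.observe(): the state, without advancing time (a new reading comes with each control period).
- robot.camera(name): name is "scene" or "side" or "wrist"; returns a dict with "frame" (400x640x3 uint8, red, green, blue), "fx", "fy", "cx", "cy" (pixels), "k1" (the pictures are not rectified: a ray, as slopes to the right and down, at radius r is drawn at 1 + k1 r^2 times it, then the intrinsics apply), "position" and "attitude" of the camera in the world. Camera axes: x right, y up, looking along -z (the intrinsics and any distortion apply to the point x, -y, -z); pixel columns grow to the right and rows downward; lengths in m; the calibration is good to about 2 mm. A picture is of the moment at which its call begins. There is no depth.
- robot.finish_job(): hands the job in, once; it reports no verdict.
The state is a dict: "t": time; "q": joint angles; "dq": joint speeds; "tau": joint torques, N m; "ee_pos": TCP position; "eef_rot": TCP orientation; "force": force on the tool from outside, world axes, zero at the start; "torque": the same for the moment, N m; "opening": finger opening in m.
Only numpy, scipy, OpenCV 4.12 (cv2) and the standard library are available. Lean on these libraries where they do the work, as an engineer would, in place of code of your own. Each camera call takes 0.05 s, during which the arm holds its last target.

TASK

Take the middle-sized of the three fuse-links from the grey parts tray and press it down gently between the two spring clips of the empty fuse holder until both clips snap over its ends and it sits fully home, level and centred. Let go of it, and only then throw the isolator lever all the way over to its other side. Do not force the holder or overbend its clips, and leave the other two fuse-links and everything else on the bench where they are.

Things in the scene. Friction and masses are not known exactly. Their poses are not given: they have to be found in the camera images.
- fuse: the middle-sized fuse-link, 80 g: a square white ceramic body 44 long x 28 wide x 28 high (mm) with a round bright steel cap, 26 in diameter, on each end; 72 long overall. Each cap's end is chamfered at 45 degrees all round (6 mm), leaving a 14 mm flat end face. Origin: centre of its underside; x along its length (it is the same either way round), z up. Grip across y.
- short_fuse: bystander: a like fuse-link, 52 mm long overall, too short for the clips; same frame and section. Leave it.
- long_fuse: bystander: a like fuse-link, 94 mm long overall, too long for the clips; same frame and section. Leave it. The three lie side by side, about 82 mm apart, in any order.
- tray: fixed grey tray, 140 x 270 x 16 mm high, walls and floor 4 mm thick. Origin: centre of its underside, x along the short side.
- holder: fixed fuse holder: grey base plate 150 x 70 x 14 mm (26 high in its middle 50 x 34) carrying a white clip block, a bar 104 long x 20 wide along x, with a black rubber pad on top, 50 x 16, the seat for the fuse-link's underside (gives 1 mm per 20 N). Origin: centre of the base's underside; x along its length, z up. Over 35 N on it does damage: stop at about 20 N.
- seat_mean (a point): the AVERAGE place of the seat's centre, 52 mm above the holder's origin. The block is clamped anywhere from 13 mm below to 13 mm above this, and that is not measured: find the seat by feel.
- pad (a joint): how far the seat pad is pressed in, in m: 0 when empty, about 0.0003 once the fuse-link is home under the clips and let go of, 0.001 at 20 N, at most 0.002
- clip_a (a joint): how far the copper clip at the holder's +x end is spread outward, in m: 0 at rest, about 0.001 to 0.0015 with the fuse-link home (lip resting on its upper chamfer), 0.004 while the end face passes the lip, beyond 0.007 overbent. It slides straight out along x on a spring: preload 1.4 N, then 0.7 N per mm, friction about 0.25. Spreading both clips takes 10 to 17 N of downward push in all.
- clip_b (a joint): the same for the clip at the -x end (spread towards -x). Each clip is a blade 22 mm wide standing on the block, with a round inward lip (radius 2.5 mm) centred 23.5 mm above the seat and a flare opening out to 33 mm above the seat; at rest the lips' inner faces are 64 mm apart.
- isolator_base: fixed grey block of the isolator, 70 x 50 x 25 mm. Origin: centre of its underside; x is the direction in which the lever is to be thrown
- isolator (a joint): the isolator lever, rad: 0 at the start (off, leaning 0.5 rad to the block's -x side), 1.0 thrown fully over (leaning 0.5 rad to its +x side). It pivots about the block's y axis, 22 mm above the block's origin, needs under 2 N at the tip and stays where it is left; end stops at 0 and 1.0
- isolator_tip (a point): centre of the lever's black ball, 26 mm in diameter, 80 mm from the pivot
- terminal_block: bystander: white block 70 x 28 x 30 mm lying between tray and holder; origin centre of underside
- screwdriver: bystander: screwdriver lying crosswise beyond the tray and holder, up to 30 mm high
- jar: bystander: clear jar, 60 mm in diameter, 75 high, at the back
- canister: bystander: orange canister, 48 mm in diameter, 110 high, at the back
- meter: bystander: yellow hand meter, 150 x 80 x 35 mm, at the back
Things that resemble listed ones, but are neither listed nor needed, are in the scene too. Leave any blue or yellow look-alike of the fuse alone. Leave any blue or purple look-alike of the isolator_base alone.

How it is judged:
By the outcome, as a careful person would: the job done as asked, in the order asked, and still so for the second after the job is handed in, with the robot touching nothing.
It also fails if it takes over 72 s, if anything falls off the work surface, if the arm or the gripper's body presses on something with over 40 N, if the wrist force passes 120 N, or if a joint passes its speed limit or range.

## Working session

There is one attempt and no reset: what is moved stays moved. The work goes in short steps, Python scripts to look and compute and a tool call to move; the robot and the scene stay as the last step left them, time stands still between calls to the robot, and variables do not carry over. Pictures are saved under pics/ and viewed, and the job is handed in when it is done.

Besides the shell and the picture viewer there is one more tool, called after ">>>" as name(argument=value, ...), one argument or row to a line, values as JSON. apply_moves: Moves the arm, as the interface text tells. Its arguments: {"type":"object","properties":{"steps":{"type":"string"},"squeeze":{"type":"number"}},"required":["steps"]}

```bash
ls; mkdir -p pics
cat > h.py <<'E'
import numpy as np, cv2, json
from bench import robot
def snap(name,fn):
    c=robot.camera(name); cv2.imwrite('pics/'+fn+'.png',c['frame'][:,:,::-1])
    np.save('pics/'+fn+'.npy',c,allow_pickle=True); return c
def load(fn): return np.load('pics/'+fn+'.npy',allow_pickle=True).item()
E
python3 - <<'E'
from h import *
print(robot.observe())
for n in("scene","side","wrist"):
    c=snap(n,n+'0'); print({k:v for k,v in c.items() if k!='frame'})
E
```

```text
pics
{'t': 0.0, 'q': array([-1.24621773,  0.33389317,  0.03984751,  1.46627088, -0.01340491,
        1.34327156, -0.05851299]), 'dq': array([-0.00155604,  0.0001552 ,  0.0012537 , -0.00197643, -0.00032653,
       -0.00123482,  0.00108313]), 'tau': array([ 4.62282642e-04, -6.56357718e+01,  1.33528199e+00, -4.03808534e+01,
       -5.98280551e-02,  4.45901463e-02,  1.75908849e-04]), 'ee_pos': array([0.26720825, 0.59234671, 0.40387032]), 'eef_rot': array([-3.14001815e+00,  9.34935753e-05,  2.71780765e+00]), 'force': array([ 0.12654507, -0.6820814 , -0.96502512]), 'torque': array([ 0.01715762,  0.05236367, -0.02126772]), 'opening': 0.08711462710043555}
{'fx': 449.4816313126837, 'fy': 449.4816313126837, 'cx': 317.7041010477583, 'cy': 197.53374967603568, 'k1': -0.05277552238762452, 'position': array([ 1.53108527, -0.02807632,  0.85852357]), 'attitude': array([0.87863383, 0.01416693, 1.53299724])}
{'fx': 502.55573305433023, 'fy': 502.55573305433023, 'cx': 325.4482823756272, 'cy': 198.1600451831281, 'k1': -0.14791517153679443, 'position': array([ 0.47702216, -0.94541893,  1.05032151]), 'attitude': array([ 0.75299527,  0.01806575, -0.15846176])}
{'fx': 330.17555289238976, 'fy': 330.17555289238976, 'cx': 314.36335502256327, 'cy': 197.2851547633748, 'k1': -0.07067469830696144, 'position': array([0.20332078, 0.62191686, 0.38366987]), 'attitude': array([-0.2623747 ,  0.00272821,  1.14710945])}
```

View pics/scene0.png

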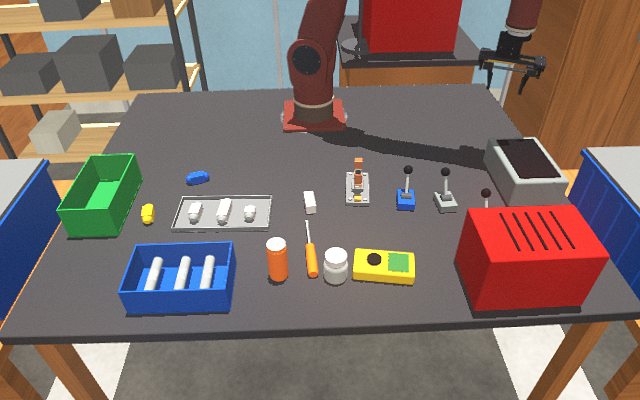

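View pics/side0.png

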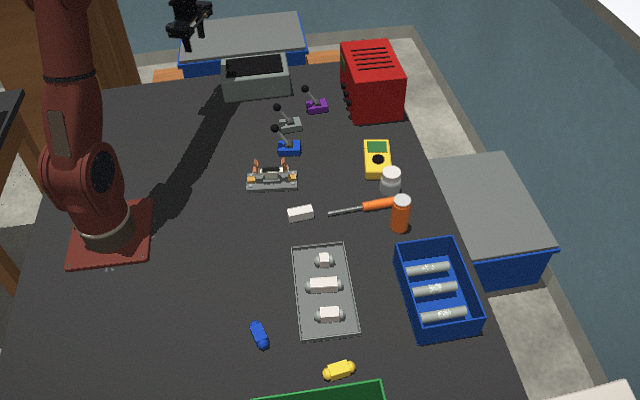

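View pics/wrist0.png

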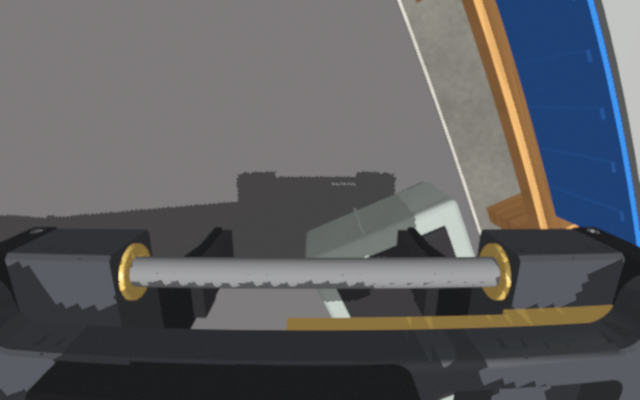

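The scene view shows the tray at (222,213) with the three fuses. The middle-sized one is at about (195,212) in scene and (330,314) in side. The holder is at (357,185) in scene and (272,175) in side, and the grey isolator is at (446,200) in scene and (290,122) in side. The blue and purple levers are look-alikes. Next I'll enlarge these areas and measure from the two views.

```bash
cat >> h.py <<'E'
from scipy.spatial.transform import Rotation as Ro
def ray(c,u,v):
    p=cv2.undistortPoints  # radial: use fixed-point
    a=np.array([(u-c['cx'])/c['fx'],(v-c['cy'])/c['fy']]); s=a.copy()
    for _ in range(30): s=a/(1+c['k1']*(s@s))
    d=Ro.from_euler('xyz',c['attitude']).as_matrix()@np.array([s[0],-s[1],-1.0])
    return np.array(c['position']),d/np.linalg.norm(d)
def proj(c,P):
    x=Ro.from_euler('xyz',c['attitude']).as_matrix().T@(np.array(P)-c['position'])
    s=np.array([x[0],-x[1]])/-x[2]; s=s*(1+c['k1']*(s@s))
    return np.array([c['cx']+c['fx']*s[0],c['cy']+c['fy']*s[1]])
def plane(c,u,v,z):
    o,d=ray(c,u,v); return o+d*(z-o[2])/d[2]
def tri(*obs):
    A=np.zeros((3,3));b=np.zeros(3);L=[]
    for c,u,v in obs:
        o,d=ray(c,u,v);M=np.eye(3)-np.outer(d,d);A+=M;b+=M@o;L.append((o,M))
    P=np.linalg.solve(A,b); return P,[round(1000*np.linalg.norm(M@(P-o)),1) for o,M in L]
def crop(c,u,v,w,h,k,fn):
    f=c['frame'][v-h//2:v+h//2,u-w//2:u+w//2]
    f=cv2.resize(f,None,fx=k,fy=k,interpolation=cv2.INTER_CUBIC); cv2.imwrite('pics/'+fn+'.png',f[:,:,::-1])
E
python3 - <<'E'
from h import *
s=load('scene0');d=load('side0')
print(proj(s,[0,0,0]),proj(d,[0,0,0]))
crop(s,222,212,110,60,7,'cs_tray');crop(d,325,290,90,110,5,'cd_tray')
crop(s,420,185,160,80,5,'cs_h');crop(d,285,150,100,110,5,'cd_h')
print(tri((s,195,212),(d,330,314)),tri((s,357,190),(d,272,180)),tri((s,445.5,172),(d,277,107)))
E
```

```text
[313.12110779 115.44929193] [110.10021399 233.81383808]
(array([ 0.56307924, -0.35354902,  0.01787664]), [np.float64(0.5), np.float64(0.5)]) (array([0.46982386, 0.12111727, 0.00578995]), [np.float64(2.9), np.float64(2.9)]) (array([0.51237212, 0.36548489, 0.09154085]), [np.float64(0.6), np.float64(0.6)])
```

View pics/cs_tray.png

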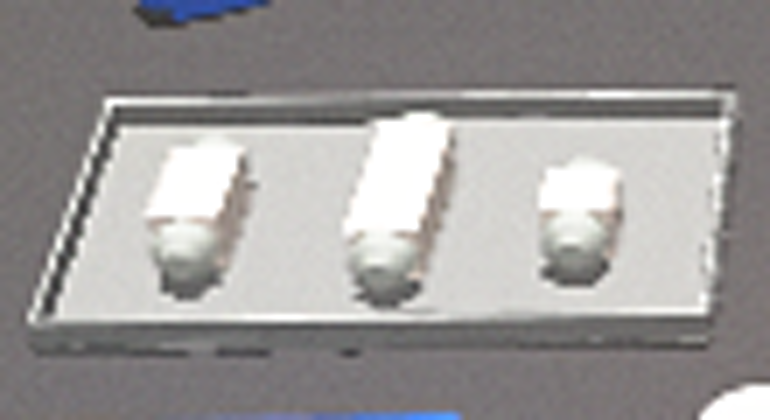

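View pics/cd_tray.png

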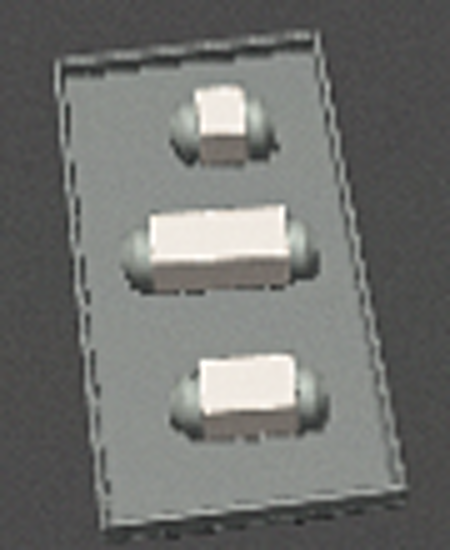

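View pics/cs_h.png

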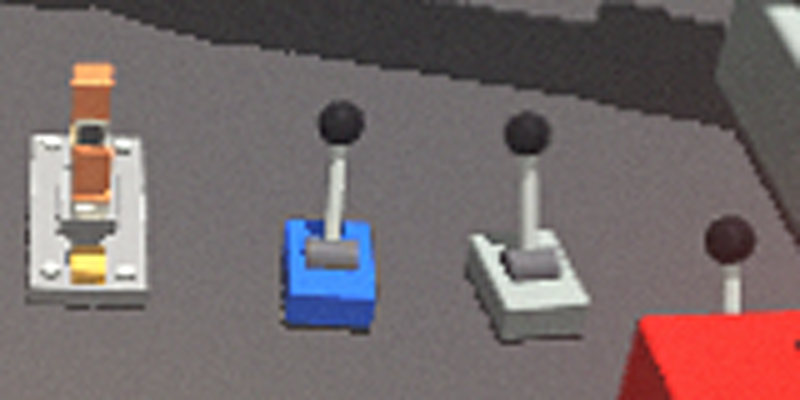

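View pics/cd_h.png

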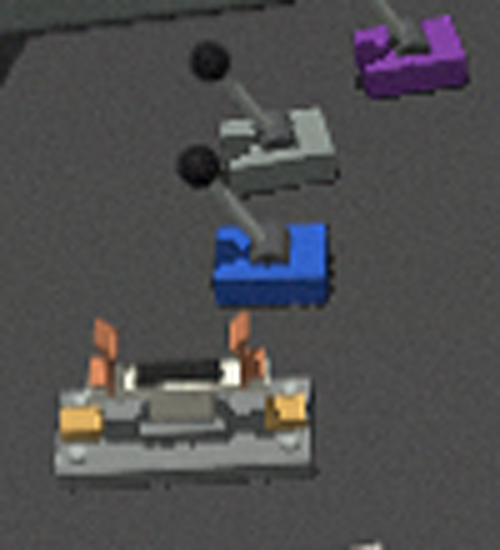

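Run:
```python
from h import *
np.set_printoptions(precision=4,suppress=True)
s=load('scene0');d=load('side0')
S=lambda x,y:(x/7+167,y/7+182); D=lambda x,y:(x/5+280,y/5+235)
for a,b in zip([(165,142),(245,148),(218,218),(148,216)],[(202,413),(200,362),(293,354),(297,408)]):
    print(0,tri((s,*S(*a)),(d,*D(*b))))
for b in [(202,413),(200,362),(293,354),(297,408)]: print('side z.032',plane(d,*D(*b),0.032))
# tray corners
for a,b in zip([(110,95),(735,95),(710,320),(33,322)],[(103,527),(58,60),(318,35),(405,490)]):
    print('tray',tri((s,*S(*a)),(d,*D(*b))),plane(d,*D(*b),0.016))
# holder
S=lambda x,y:(x/5+340,y/5+145); D=lambda x,y:(x/5+235,y/5+95)
print('hold base top', [plane(s,*S(*a),.014) for a in [(30,137),(143,137),(148,288),(27,288)]])
print([plane(d,*D(*a),.014) for a in [(57,450),(313,445)]])
print('iso top',[plane(s,*S(*a),.025) for a in [(470,237),(548,229),(590,298),(505,312)]])
print([plane(d,*D(*a),.025) for a in [(230,170),(222,122),(322,107),(335,152)]])
print('ball',tri((s,*S(527,133)),(d,*D(210,62))))
```

```text
0 (array([ 0.5384, -0.3678,  0.0336]), [np.float64(0.9), np.float64(0.9)])
0 (array([ 0.5409, -0.3367,  0.0293]), [np.float64(2.8), np.float64(2.8)])
0 (array([ 0.5843, -0.3404,  0.0299]), [np.float64(2.6), np.float64(2.6)])
0 (array([ 0.5812, -0.3689,  0.0297]), [np.float64(2.4), np.float64(2.4)])
side z.032 [ 0.539  -0.3678  0.032 ]
side z.032 [ 0.5422 -0.341   0.032 ]
side z.032 [ 0.5855 -0.344   0.032 ]
side z.032 [ 0.5823 -0.3725  0.032 ]
tray (array([ 0.4854, -0.4061,  0.0151]), [np.float64(2.9), np.float64(2.9)]) [ 0.487  -0.4092  0.016 ]
tray (array([ 0.497 , -0.1377,  0.0135]), [np.float64(1.5), np.float64(1.5)]) [ 0.4977 -0.1413  0.016 ]
tray (array([ 0.6333, -0.1425,  0.0113]), [np.float64(1.9), np.float64(1.9)]) [ 0.6335 -0.1481  0.016 ]
tray (array([ 0.6237, -0.4101,  0.0135]), [np.float64(2.7), np.float64(2.7)]) [ 0.6249 -0.4139  0.016 ]
hold base top [array([0.3933, 0.0923, 0.014 ]), array([0.3973, 0.1634, 0.014 ]), array([0.5438, 0.1479, 0.014 ]), array([0.5399, 0.0779, 0.014 ])]
[array([0.3927, 0.1091, 0.014 ]), array([0.5409, 0.0867, 0.014 ])]
iso top [array([0.5209, 0.3405, 0.025 ]), array([0.516 , 0.3884, 0.025 ]), array([0.5792, 0.3959, 0.025 ]), array([0.5885, 0.3444, 0.025 ])]
[array([0.5172, 0.3343, 0.025 ]), array([0.5168, 0.3855, 0.025 ]), array([0.5839, 0.3892, 0.025 ]), array([0.5864, 0.3402, 0.025 ])]
ball (array([0.5119, 0.3647, 0.0916]), [np.float64(1.5), np.float64(1.5)])
```

```bash
cat > plan.py <<'E'
# how far to go, in the move tool's axes/units: python3 plan.py x y z yaw [more wps x y z yaw ...]
import sys
from h import *
def main(w,step=4.0,n=10,ts=0.12,claw=1):
    o=robot.observe(); p=o['ee_pos'].copy(); R=Ro.from_euler('xyz',o['eef_rot']); k=0; out=[]
    fin=w[-1][3]
    while k<len(w) and len(out)<n:
        Rm=R.as_matrix(); e=Rm.T@(np.array(w[k][:3])-p)*100
        yaw=np.arctan2(Rm[1,0],Rm[0,0]); t=-((fin-yaw+np.pi)%(2*np.pi)-np.pi)
        if t<-3.0: t+=2*np.pi
        L=np.linalg.norm(e); last=k==len(w)-1
        if L<.03 and (not last or abs(t)<.005): k+=1; continue
        f=min(1,step/max(L,1e-9)); e=np.round(e*f,2); t=np.round(np.clip(t,-ts,ts),3)
        out.append(f"{e[0]:g} {e[1]:g} {e[2]:g} {t:g} {claw:g}")
        p=p+Rm@e/100; R=R*Ro.from_euler('z',t)
        if L<=step and not last: k+=1
    print(np.round(o['t'],2),np.round(o['ee_pos'],4),np.round(o['eef_rot'],3),np.round(o['force'],1),round(o['opening'],4))
    print('; '.join(out))
if __name__=='__main__':
    import argparse
    a=argparse.ArgumentParser();a.add_argument('--step',type=float,default=4.0);a.add_argument('--claw',type=float,default=1)
    a.add_argument('v',type=float,nargs='+');A=a.parse_args([x for x in sys.argv[1:]])
    main(np.array(A.v).reshape(-1,4),A.step,claw=A.claw)
E
python3 plan.py -- 0.45 0.35 0.40 -0.09  0.56 0.0 0.38 -0.09 0.585 -0.356 0.36 -0.09
```

```text
0.15 [0.2673 0.5924 0.4041] [-3.14   0.     2.718] [-0.  -0.2 -0.1] 0.0869
-3.51 -1.92 0.06 0.12 1; -3.71 -1.49 0.06 0.12 1; -3.86 -1.03 0.05 0.12 1; -3.96 -0.56 0.06 0.12 1; -4 -0.08 0.05 0.12 1; -3.98 0.39 0.06 0.12 1; -3.9 0.87 0.05 0.12 1; -2.23 0.79 0.04 0.12 1; -3.97 0.47 0.22 0.12 1; -3.88 0.94 0.22 0.12 1
```

>>> apply_moves(
  steps="-3.5 -1.9 0 0.12 1; -3.7 -1.5 0 0.12 1; -3.9 -1.0 0 0.12 1; -4.0 -0.6 0 0.12 1; -4.0 -0.1 0 0.12 1; -4.0 0.4 0 0.12 1; -3.9 0.9 0 0.12 1; -3.9 0.9 0 0.12 1; -4.0 0.5 0.2 0.12 1; -3.9 0.9 0.2 0.12 1",
)

```text
t: 0.98
ee_pos: [0.4769, 0.251, 0.3952]
eef_rot: [-3.135, 0.002, 1.489]
force: [0.6, -0.0, -0.4]
opening: 0.087
```

```bash
python3 plan.py -- 0.56 0.0 0.38 -0.09 0.585 -0.356 0.36 -0.09
```

```text
0.98 [0.4769 0.251  0.3952] [-3.135e+00  2.000e-03  1.489e+00] [ 0.6 -0.  -0.4] 0.087
-3.68 1.56 0.22 0.12 1; -3.46 1.99 0.23 0.12 1; -3.2 2.39 0.22 0.12 1; -2.89 2.76 0.23 0.12 1; -2.54 3.08 0.22 0.12 1; -2.15 3.37 0.23 0.12 1; -1.07 2.23 0.14 0.12 1; -2.18 3.34 0.23 0.12 1; -1.77 3.58 0.23 0.12 1; -1.33 3.77 0.22 0.12 1
```

>>> apply_moves(
  steps="-3.7 1.6 0.2 0.12 1; -3.5 2.0 0.2 0.12 1; -3.2 2.4 0.2 0.12 1; -2.9 2.8 0.2 0.12 1; -2.5 3.1 0.2 0.12 1; -2.2 3.4 0.2 0.12 1; -2.0 3.4 0.2 0.12 1; -2.2 3.3 0.2 0.12 1; -1.8 3.6 0.2 0.12 1; -1.3 3.8 0.2 0.12 1",
)

```text
t: 1.82
ee_pos: [0.5619, -0.1526, 0.3741]
eef_rot: [-3.14, 0.004, 0.24]
force: [0.9, -0.1, -0.4]
opening: 0.0871
```

```bash
python3 plan.py -- 0.585 -0.356 0.36 -0.09
```

```text
1.82 [ 0.5619 -0.1526  0.3741] [-3.14   0.004  0.24 ] [ 0.9 -0.1 -0.4] 0.0871
-0.5 3.96 0.27 0.12 1; -0.02 3.99 0.27 0.12 1; 0.45 3.97 0.27 0.09 1; 0.81 3.91 0.27 -0 1; 0.8 3.91 0.27 -0 1; 0.11 0.5 0.04 -0 1
```

>>> apply_moves(
  steps="-0.5 4.0 0.3 0.12 1; 0 4.0 0.3 0.12 1; 0.5 4.0 0.3 0.09 1; 0.8 3.9 0.3 0 1; 0.8 3.9 0.3 0 1; 0.1 1.0 0 0 1; 0 0 0 0 1; 0 0 0 0 1",
)

```text
t: 2.48
ee_pos: [0.5783, -0.3792, 0.355]
eef_rot: [3.138, 0.009, -0.123]
force: [-0.2, 0.1, -0.5]
opening: 0.0869
```

Run:
```python
from h import *
c=snap('wrist','w1'); print(c['position'],c['attitude'],robot.observe()['ee_pos'],robot.observe()['eef_rot'])
```

```text
[ 0.64845999 -0.38736089  0.33405683] [-0.27060708 -0.00499589 -1.69401701] [ 0.57839558 -0.37856197  0.35507312] [ 3.13833433  0.00917829 -0.12260027]
```

View pics/w1.png

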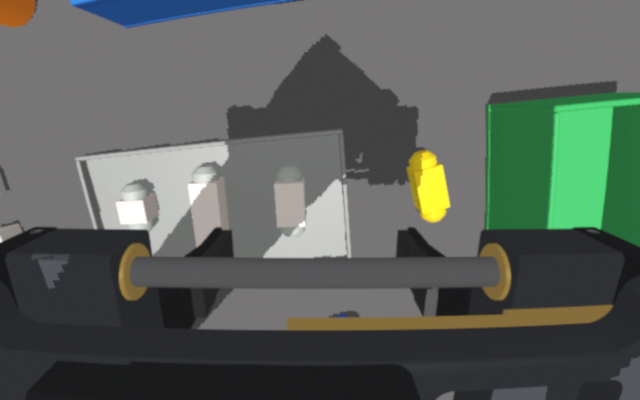

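The wrist view shows the middle-sized fuse in the arm's shadow at about (290,200), with the long one at (207,205) and the short one at (137,205). I'll zoom in and take a second wrist view from a shifted place.

>>> apply_moves(
  steps="-3.0 -0.5 1.5 0 1; -1.0 -1.0 1.0 -0.03 1; 0 0 0 0 1; 0 0 0 0 1",
)

```text
t: 2.87
ee_pos: [0.542, -0.3512, 0.3302]
eef_rot: [-3.141, 0.007, -0.083]
force: [1.3, -0.5, 1.0]
opening: 0.0871
```

Run:
```python
from h import *
c=snap('wrist','w2'); print(c['position'],c['attitude'],robot.observe()['ee_pos'],robot.observe()['eef_rot'])
crop(c,310,150,120,100,6,'w2c'); crop(load('w1'),290,200,100,100,6,'w1c')
```

```text
[ 0.6125617  -0.35639687  0.30944556] [-2.68235035e-01 -1.10344525e-03 -1.65317773e+00] [ 0.54270087 -0.35080897  0.33023345] [-3.14089024  0.00661975 -0.0815217 ]
```

View pics/w2.png

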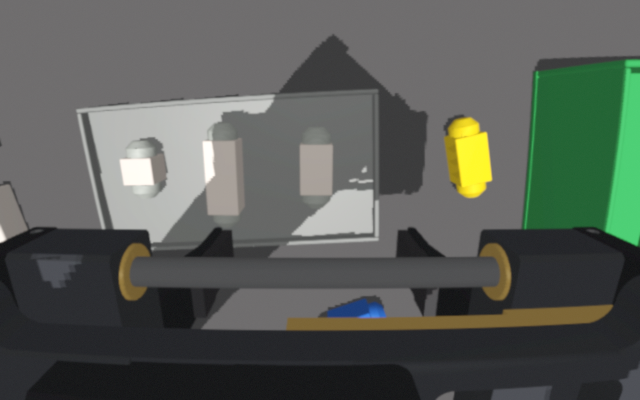

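View pics/w1c.png

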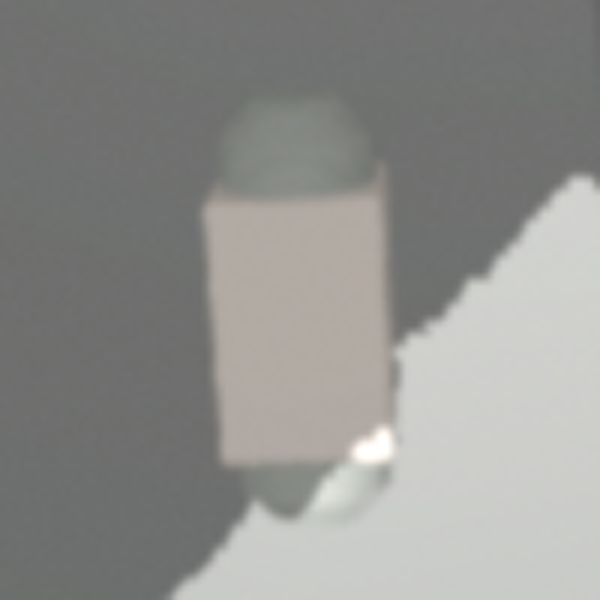

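View pics/w2c.png

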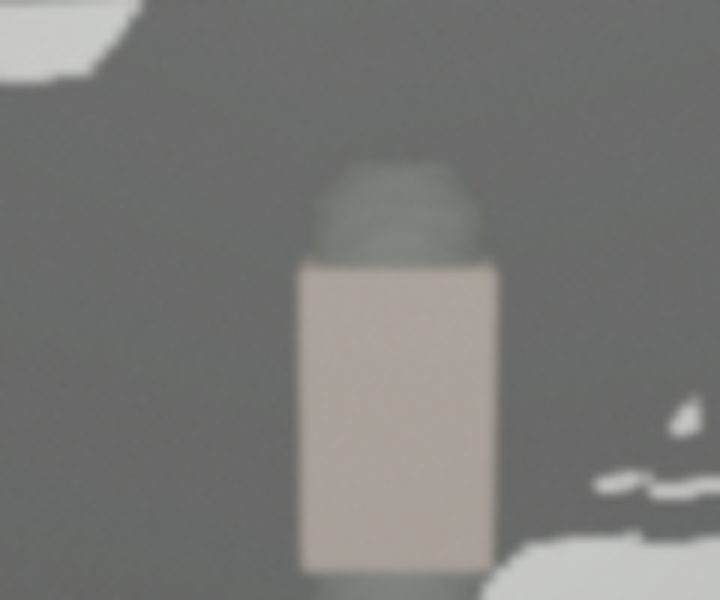

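Run:
```python
from h import *
np.set_printoptions(precision=4,suppress=True)
C=[]
for fn,(u,v) in (('w1',(290,203)),('w2',(316,167))):
    c=load(fn);f=c['frame'].astype(int); print(f[v,u],f[v,u+60 if fn=='w1' else u+40])
    m=((f[:,:,0]-f[:,:,2]>6)&(f[:,:,0]>130)).astype(np.uint8)
    n,l,st,ce=cv2.connectedComponentsWithStats(m,connectivity=4); i=l[v,u]
    cn=cv2.findContours((l==i).astype(np.uint8),cv2.RETR_EXTERNAL,cv2.CHAIN_APPROX_NONE)[0][0]
    print(fn,st[i],ce[i],cv2.minAreaRect(cn)); C.append((c,cn))
```

```text
[177 170 163] [120 118 119]
w1 [ 274  178   32   50 1383] [289.7375 203.9892] ((289.60296630859375, 203.1617889404297), (48.99210739135742, 30.7746524810791), 87.27368927001953)
[170 162 155] [105 105 104]
w2 [ 299  144   34   52 1705] [315.8874 169.3607] ((315.4999694824219, 169.49998474121094), (50.99999237060547, 32.99999237060547), 90.0)
```

Run:
```python
from h import *
np.set_printoptions(precision=4,suppress=True)
a=load('w1');b=load('w2')
A=lambda x,y:((x+.5)/6-.5+240,(y+.5)/6-.5+150);B=lambda x,y:((x+.5)/6-.5+250,(y+.5)/6-.5+100)
ca=[(205,206),(381,196),(389,458),(222,466)];cb=[(300,265),(497,265),(493,572),(302,572)]
for p,q in zip(ca,cb): print(tri((a,*A(*p)),(b,*B(*q))))
for z in(.032,):
  for cc,F,c in((ca,A,a),(cb,B,b)):
    P=np.array([plane(c,*F(*p),z) for p in cc]); print(P.mean(0)); 
    print('len',np.linalg.norm(P[3]-P[0]),np.linalg.norm(P[2]-P[1]),'w',np.linalg.norm(P[1]-P[0]),np.linalg.norm(P[2]-P[3]))
    x=P[0]+P[1]-P[2]-P[3]; print('yaw',np.arctan2(x[1],x[0]), [np.arctan2(*(P[i]-P[j])[[1,0]]) for i,j in((0,3),(1,2))])
```

```text
(array([ 0.5839, -0.3425,  0.0355]), [np.float64(0.5), np.float64(0.5)])
(array([ 0.5813, -0.3696,  0.0322]), [np.float64(0.4), np.float64(0.4)])
(array([ 0.5377, -0.3655,  0.0326]), [np.float64(0.2), np.float64(0.2)])
(array([ 0.5395, -0.3381,  0.0314]), [np.float64(0.1), np.float64(0.1)])
[ 0.5602 -0.354   0.032 ]
len 0.04336809212806957 0.04355748320591703 w 0.027618928663228348 0.027183163786893
yaw -0.09771210033237847 [np.float64(-0.09274671891129627), np.float64(-0.10265589174071649)]
[ 0.5606 -0.3537  0.032 ]
len 0.04427050773046233 0.04427791460356469 w 0.027446287703939892 0.027691973484460952
yaw -0.08440070712596567 [np.float64(-0.08717569662890741), np.float64(-0.08162618182844066)]
```

```bash
sed -i "s/p=o\['ee_pos'\].copy(); R=Ro.from_euler('xyz',o\['eef_rot'\]);/R=Ro.from_euler('xyz',o['eef_rot']); p=o['ee_pos']+.164*R.as_matrix()[:,2];/; s/np.round(o\['ee_pos'\],4)/np.round(o['ee_pos'],4),'grasp',np.round(o['ee_pos']+.164*Ro.from_euler('xyz',o['eef_rot']).as_matrix()[:,2],4)/" plan.py
python3 plan.py --claw 0.15 -- 0.5605 -0.354 0.09 -0.09
```

```text
2.92 [ 0.5427 -0.3508  0.3302] grasp [ 0.5416 -0.3506  0.1662] [-3.141  0.007 -0.082] [ 0.5  0.1 -1.4] 0.0869
1 0.1 3.87 0.008 0.15; 0.96 0.08 3.74 0 0.15
```

>>> apply_moves(
  steps="1.0 0.1 3.0 0.008 0.15; 1.0 0.1 3.0 0 0.15; 0 0 1.0 0 0.15; 0 0 0 0 0.15; 0 0 0 0 0.15",
)

```text
t: 3.33
ee_pos: [0.5684, -0.352, 0.2634]
eef_rot: [3.141, -0.002, -0.084]
force: [-0.0, -0.3, 0.2]
opening: 0.0614
```

```bash
python3 plan.py --claw 0.15 -- 0.5605 -0.354 0.06 -0.09
```

```text
3.33 [ 0.5684 -0.352   0.2634] grasp [ 0.5688 -0.3521  0.0994] [ 3.141e+00 -2.000e-03 -8.400e-02] [-0.  -0.3  0.2] 0.0614
-0.81 0.26 3.91 0.006 0.15
```

>>> apply_moves(
  steps="-0.8 0.2 1.0 0.006 0.15; 0 0 1.0 0 0.15; 0 0 1.0 0 0.15; 0 0 0 0 0.15; 0 0 0 0 0.15",
)

```text
t: 3.75
ee_pos: [0.5595, -0.3547, 0.2351]
eef_rot: [3.14, -0.007, -0.092]
force: [0.5, -0.3, -0.5]
opening: 0.0504
```

```bash
python3 plan.py --claw 0.15 -- 0.5605 -0.354 0.026 -0.09
```

```text
3.75 [ 0.5595 -0.3547  0.2351] grasp [ 0.5606 -0.3552  0.0711] [ 3.14  -0.007 -0.092] [ 0.5 -0.3 -0.5] 0.0504
-0.05 -0.11 4 -0.002 0.15; -0 -0.01 0.51 -0 0.15
```

>>> apply_moves(
  steps="0 -0.1 1.5 0 0.15; 0 0 1.5 0 0.15; 0 0 1.0 0 0.15; 0 0 0.3 0 0.15; 0 0 0 0 0.15; 0 0 0 0 0.15",
)

```text
t: 4.25
ee_pos: [0.5598, -0.3538, 0.1877]
eef_rot: [3.14, -0.006, -0.092]
force: [0.3, 0.2, 0.2]
opening: 0.05
```

```bash
python3 plan.py --claw 0.15 -- 0.5605 -0.354 0.026 -0.09
python3 - <<'E'
from h import *
c=snap('side','d2'); crop(c,325,290,100,110,5,'d2c')
E
```

```text
4.25 [ 0.5598 -0.3538  0.1877] grasp [ 0.5608 -0.3542  0.0237] [ 3.14  -0.006 -0.092] [0.3 0.2 0.2] 0.05
-0.03 -0.02 -0.23 -0.002 0.15
```

View pics/d2c.png

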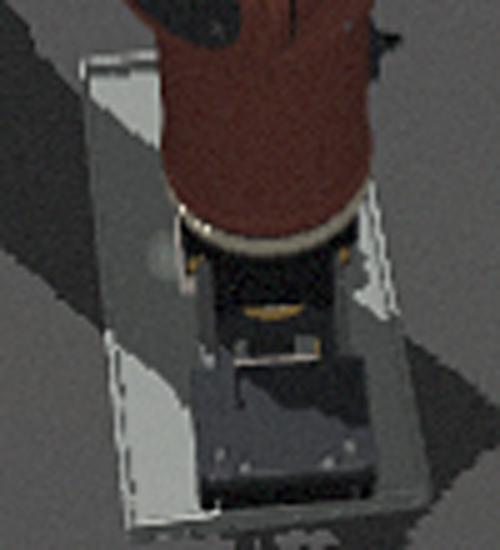

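The gripper stands over the fuse with the fingers either side of it, so I'll raise it 2 mm and close.

>>> apply_moves(
  steps="0 0 -0.2 0 0.15; 0 0 0 0 -1; 0 0 0 0 -1; 0 0 0 0 -1; 0 0 0 0 -1; 0 0 0 0 -1; 0 0 0 0 -1; 0 0 0 0 -1",
  squeeze=40,
)

```text
t: 4.97
ee_pos: [0.5605, -0.3544, 0.1924]
eef_rot: [3.139, -0.01, -0.092]
force: [-0.6, 0.5, -0.7]
opening: 0.0278
```

>>> apply_moves(
  steps="0 0 -1.5 0 -1; 0 0 -3.5 0 -1; 0 0 -4 0 -1; 0 0 -4 0 -1; 0 0 0 0 -1",
)

```text
t: 5.38
ee_pos: [0.5578, -0.3537, 0.3282]
eef_rot: [3.14, -0.003, -0.094]
force: [0.5, -2.0, -0.3]
opening: 0.0279
```

```bash
python3 plan.py --claw -1 -- 0.50 -0.1 0.16 -0.10  0.45 0.12 0.165 -0.1
```

```text
5.38 [ 0.5578 -0.3537  0.3282] grasp [ 0.5583 -0.3541  0.1642] [ 3.14e+00 -3.00e-03 -9.40e-02] [ 0.5 -2.  -0.3] 0.0279
-1.26 -3.8 0.05 0.006 -1; -1.28 -3.79 0.05 -0 -1; -1.28 -3.79 0.06 -0 -1; -1.28 -3.79 0.05 -0 -1; -1.28 -3.79 0.06 -0 -1; -1.28 -3.79 0.05 -0 -1; -0.66 -1.95 0.03 -0 -1; -1.27 -3.79 -0.1 -0 -1; -1.27 -3.79 -0.1 -0 -1; -1.27 -3.79 -0.1 -0 -1
```

>>> apply_moves(
  steps="-0.6 -2.0 0 0 -1; -1.2 -3.8 0 0 -1; -1.2 -3.8 0 0 -1; -1.2 -3.8 0 0 -1; -1.2 -3.8 0 0 -1; -1.2 -3.8 0 0 -1; -1.2 -3.8 0 0 -1; -1.2 -3.8 0 0 -1; -1.2 -3.8 0 0 -1; -0.6 -2.0 0 0 -1",
)

```text
t: 6.22
ee_pos: [0.4784, 0.0024, 0.3355]
eef_rot: [3.137, -0.018, -0.11]
force: [0.5, 0.4, -0.4]
opening: 0.0275
```

```bash
python3 plan.py --claw -1 --  0.45 0.12 0.165 -0.1
```

```text
6.22 [0.4784 0.0024 0.3355] grasp [0.4812 0.0013 0.1716] [ 3.137 -0.018 -0.11 ] [ 0.5  0.4 -0.4] 0.0275
-1.44 -3.73 0.17 -0.01 -1; -1.4 -3.74 0.17 0 -1; -1.4 -3.74 0.17 0 -1; -0.1 -0.27 0.01 0 -1
```

>>> apply_moves(
  steps="-0.7 -2.5 0 0 -1; -1.0 -3.0 0 0 -1; -1.0 -2.5 0 0 -1; -0.5 -1.0 0 0 -1; 0 0 0 0 -1; 0 0 0 0 -1; 0 0 0 0 -1",
)

```text
t: 6.8
ee_pos: [0.4534, 0.1023, 0.3398]
eef_rot: [-3.138, -0.022, -0.105]
force: [-0.2, -0.3, -0.2]
opening: 0.0277
```

Run:
```python
from h import *
c=snap('wrist','w3'); print(c['position'],c['attitude'],robot.observe()['ee_pos'],robot.observe()['eef_rot'])
```

```text
[0.52441837 0.09550591 0.32114225] [-0.23900313  0.00230438 -1.67531694] [0.4536009  0.10183793 0.33985214] [-3.13790747 -0.02246772 -0.10556095]
```

View pics/w3.png

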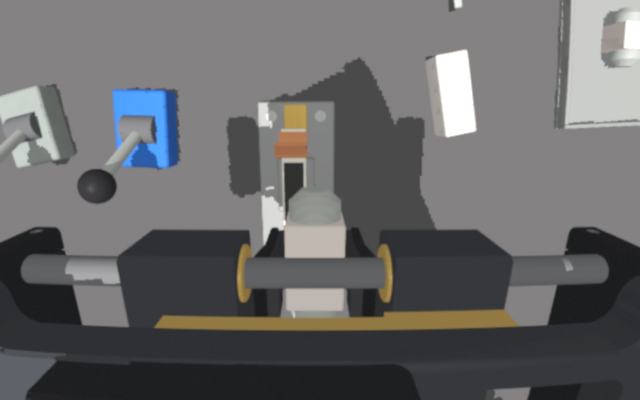

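The wrist view shows the held fuse at (315,240) between the fingers. The holder's far end is at (297,103), with its near half hidden behind the fuse. I'll go higher and to both sides to see the whole holder.

>>> apply_moves(
  steps="-0.3 -1.5 -2 0 -1; -0.5 -2.0 -3 0 -1; -0.4 -2.0 -3 0 -1; 0 -0.8 -1 0 -1; 0 0 0 0 -1; 0 0 0 0 -1; 0 0 0 0 -1",
)

```text
t: 7.43
ee_pos: [0.4491, 0.1573, 0.4313]
eef_rot: [-3.141, -0.02, -0.123]
force: [-0.0, 0.7, -0.3]
opening: 0.0277
```

Run:
```python
from h import *
c=snap('wrist','w4'); print(c['position'],c['attitude'],robot.observe()['ee_pos'],robot.observe()['eef_rot'])
```

```text
[0.51990422 0.14923074 0.41237198] [-2.41395741e-01 -1.01167075e-03 -1.69371759e+00] [0.44908435 0.15698906 0.43088979] [ 3.14145865 -0.01942264 -0.12358863]
```

View pics/w4.png

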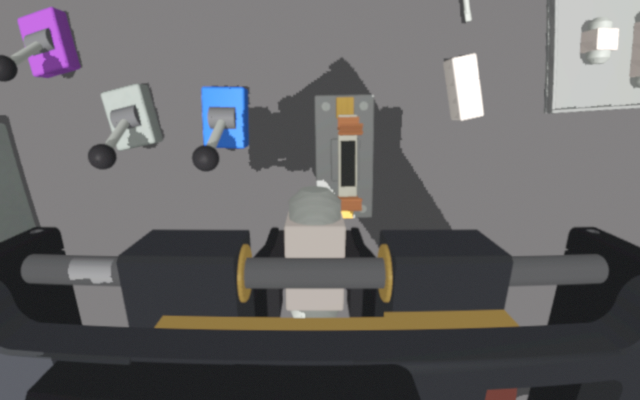

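The whole holder is visible: base from (316,96) to (372,215), clips at (349,125) and (349,203), and the black pad at (348,163). Now the other side for stereo.

>>> apply_moves(
  steps="0 2.0 0 0 -1; 0 3.0 0 0 -1; 0 3.0 0 0 -1; 0 2.0 0 0 -1; 0 0 0 0 -1; 0 0 0 0 -1; 0 0 0 0 -1",
)

```text
t: 8.07
ee_pos: [0.4345, 0.0477, 0.4221]
eef_rot: [3.134, -0.009, -0.131]
force: [-0.1, 0.4, -1.0]
opening: 0.0276
```

Run:
```python
from h import *
c=snap('wrist','w5'); print(c['position'],c['attitude'],robot.observe()['ee_pos'],robot.observe()['eef_rot'])
crop(c,245,150,100,140,5,'w5c');crop(load('w4'),345,155,100,140,5,'w4c')
crop(load('w4'),315,250,80,130,5,'w4f')
```

```text
[0.50498096 0.03883435 0.40238487] [-0.25272454 -0.0091261  -1.70188559] [0.43451724 0.04804995 0.42202604] [ 3.13364161 -0.00848209 -0.13054995]
```

View pics/w5.png

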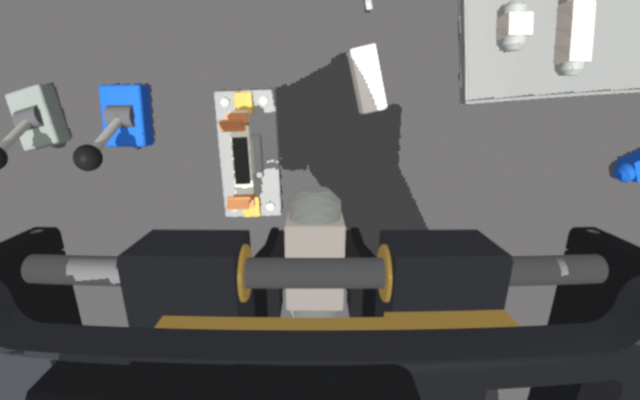

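View pics/w5c.png

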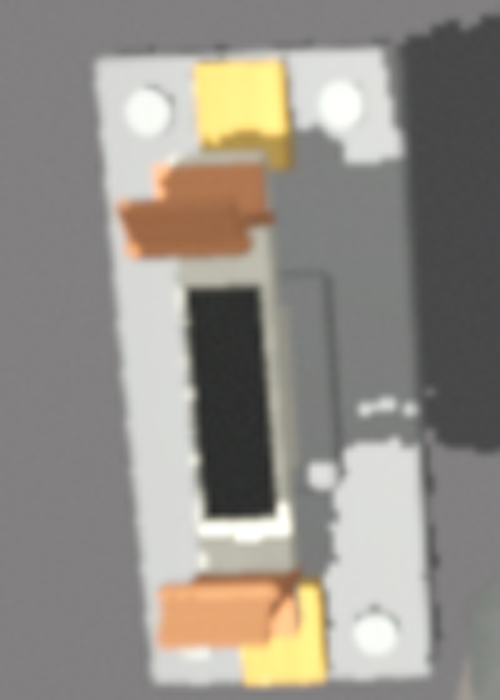

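View pics/w4c.png

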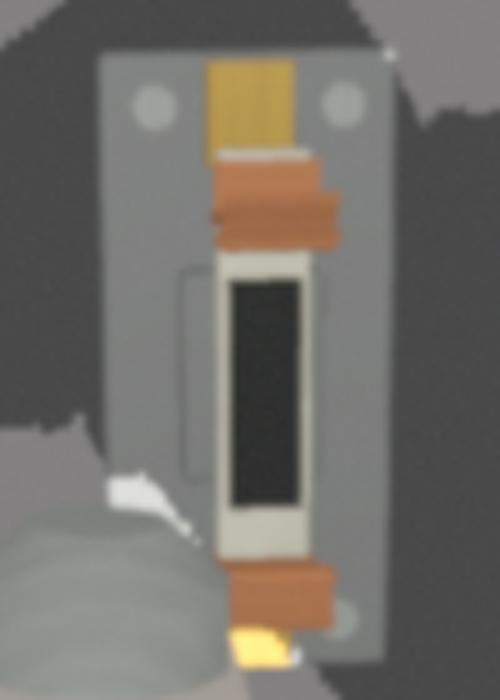

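View pics/w4f.png

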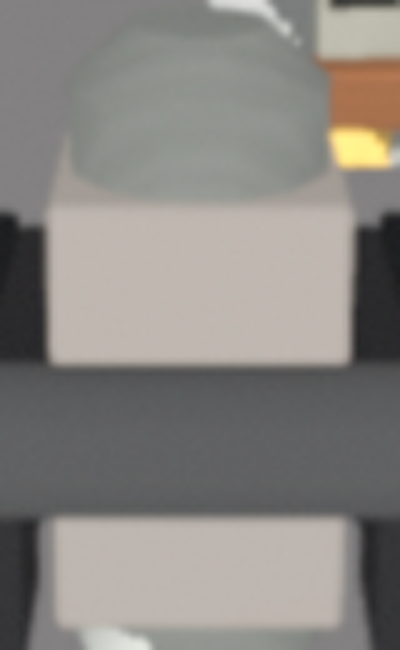

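```bash
cat > meas.py <<'E'
from h import *
np.set_printoptions(precision=4,suppress=True)
a=load('w4');b=load('w5')
K=lambda u,v,w,h,k:(lambda x,y:((x+.5)/k-.5+u-w//2,(y+.5)/k-.5+v-h//2))
A=K(345,155,100,140,5);B=K(245,150,100,140,5)
pa=[(232,281),(300,281),(300,506),(231,506)];pb=[(188,288),(262,286),(275,517),(205,520)]
T=[]
for p,q in zip(pa,pb):
    t,e=tri((a,*A(*p)),(b,*B(*q))); T.append(t); print('pad',t,e)
T=np.array(T); print('padmean',T.mean(0),'len',np.linalg.norm(T[0]-T[3]),np.linalg.norm(T[1]-T[2]),'w',np.linalg.norm(T[0]-T[1]),np.linalg.norm(T[2]-T[3]))
x=T[0]+T[1]-T[2]-T[3];print('yaw',np.arctan2(x[1],x[0]))
# base corners
Bb=np.array([plane(b,*B(*q),.014) for q in [(95,58),(390,48),(432,680),(153,685)]])
Ba=np.array([plane(a,*A(*q),.014) for q in [(98,53),(393,52),(385,662)]])
print('base5',Bb,Bb.mean(0));print('base4',Ba,(Ba[0]+Ba[2])/2)
for P in(Bb,):
    x=P[0]+P[1]-P[2]-P[3];print('yaw',np.arctan2(x[1],x[0]),np.linalg.norm(P[0]-P[3]),np.linalg.norm(P[0]-P[1]))
x=Ba[1]-Ba[2];print('yaw4',np.arctan2(x[1],x[0]),np.linalg.norm(x))
E
python3 meas.py
cat > fuserel.py <<'E'
from h import *
np.set_printoptions(precision=4,suppress=True)
# fuse in tool frame; poses quoted with the pictures
for fn,tp,tr in (('w4',[0.44908435,0.15698906,0.43088979],[3.14145865,-0.01942264,-0.12358863]),('w5',[0.43451724,0.04804995,0.42202604],[3.13364161,-0.00848209,-0.13054995])):
    c=load(fn);R=Ro.from_euler('xyz',tr).as_matrix()
    F=lambda x,y:((x+.5)/5-.5+275,(y+.5)/5-.5+185)
    o=R.T@(c['position']-np.array(tp))
    Rc=R.T@Ro.from_euler('xyz',c['attitude']).as_matrix()
    print('cam in tool',o,Ro.from_matrix(Rc).as_euler('xyz'))
    for zt in(.1604,):
        P=[]
        for q in [(47,206),(352,206),(340,628),(55,628)]:
            _,d=ray(c,*F(*q));d=R.T@d;P.append(o+d*(zt-o[2])/d[2])
        P=np.array(P);print(zt,P[:,:2].tolist(),P.mean(0), P[0,0]-P[3,0], P[1,1]-P[0,1],P[2,1]-P[3,1])
E
python3 fuserel.py
```

```text
pad [0.4911 0.1237 0.0557] [np.float64(0.1), np.float64(0.1)]
pad [0.4892 0.1089 0.0528] [np.float64(0.2), np.float64(0.2)]
pad [0.4407 0.114  0.0569] [np.float64(0.2), np.float64(0.2)]
pad [0.4423 0.1291 0.0565] [np.float64(0.0), np.float64(0.0)]
padmean [0.4658 0.1189 0.0555] len 0.04911820473660334 0.048875425265167007 w 0.015206565091861616 0.015181152768794467
yaw -0.10820161881170631
base5 [[0.5434 0.1454 0.014 ]
 [0.5362 0.0787 0.014 ]
 [0.3874 0.0922 0.014 ]
 [0.3953 0.161  0.014 ]] [0.4656 0.1193 0.014 ]
base4 [[0.5438 0.1461 0.014 ]
 [0.5359 0.0778 0.014 ]
 [0.3881 0.0922 0.014 ]] [0.466  0.1191 0.014 ]
yaw -0.09781769736636092 0.148967089463873 0.0671481174342977
yaw4 -0.0970091688192187 0.14840862518683648
cam in tool [ 0.0709 -0.001   0.0199] [2.8808 0.0009 1.5701]
0.1604 [[0.020037612382398255, -0.014580661221759933], [0.020047766515399107, 0.012951662955532945], [-0.023840533186645682, 0.012975440910469732], [-0.023844722547339672, -0.01492572449641956]] [-0.0019 -0.0009  0.1604] 0.04388233492973793 0.02753232417729288 0.02790116540688929
cam in tool [ 0.0709 -0.0002  0.0202] [2.8804 0.0012 1.5713]
0.1604 [[0.0201487743232232, -0.01372601136113136], [0.020124208052341247, 0.013742700801840722], [-0.023675619916057572, 0.013717807573548948], [-0.023641892961685423, -0.014122273931315267]] [-0.0018 -0.0001  0.1604] 0.04379066728490862 0.027468712162972083 0.027840081504864216
```

Pad and base agree: the seat is at (0.466,0.119), yaw about -0.10 and roughly 55 mm high. The fuse sits -1.8 mm along tool x from the tool axis. Next I'll move above the holder, referencing the fuse's underside centre.

```bash
sed "s/+.164\*R.as_matrix()\[:,2\]/+R.as_matrix()@np.array([-.0018,0,.1884])/; s/+.164\*Ro.from_euler('xyz',o\['eef_rot'\]).as_matrix()\[:,2\]/+Ro.from_euler('xyz',o['eef_rot']).as_matrix()@np.array([-.0018,0,.1884])/; s/'grasp'/'fuse'/" plan.py > planf.py; python3 planf.py --claw -1 --step 3 -- .4658 .119 .20 -.098  .4658 .119 .115 -.098
```

```text
8.12 [0.4345 0.048  0.422 ] fuse [0.4341 0.0466 0.2336] [ 3.134 -0.008 -0.131] [ 0.1 -0.6 -1.4] 0.0276
0.76 -2.66 1.16 -0.033 -1; 0.84 -2.63 1.16 0 -1; 0.73 -2.28 1 0 -1; -0.02 -0.02 3 0 -1; -0.03 -0.03 3 0 -1; -0.02 -0.02 2.5 0 -1
```

>>> apply_moves(
  steps="0.5 -2.0 1 -0.033 -1; 0.7 -2.4 1 0 -1; 0.7 -2.2 1 0 -1; 0.3 -0.7 1.5 0 -1; 0 0 2.5 0 -1; 0 0 2.0 0 -1; 0 0 1 0 -1; 0 0 0 0 -1; 0 0 0 0 -1",
)

```text
t: 8.87
ee_pos: [0.466, 0.1288, 0.3143]
eef_rot: [3.129, -0.008, -0.085]
force: [-1.3, 0.4, -0.2]
opening: 0.0273
```

```bash
python3 planf.py --claw -1 --step 3 -- .4658 .119 .115 -.098
```

```text
8.87 [0.466  0.1288 0.3143] fuse [0.4655 0.1265 0.1259] [ 3.129 -0.008 -0.085] [-1.3  0.4 -0.2] 0.0273
0.09 0.74 1.1 0.013 -1
```

>>> apply_moves(
  steps="0.05 0.7 0.5 0.013 -1; 0 0 0.5 0 -1; 0 0 0 0 -1; 0 0 0 0 -1; 0 0 0 0 -1",
)

```text
t: 9.28
ee_pos: [0.4668, 0.1217, 0.3055]
eef_rot: [3.131, -0.01, -0.099]
force: [0.6, -0.5, -1.4]
opening: 0.0279
```

```bash
python3 planf.py --claw -1 --step 3 -- .4658 .119 .105 -.098
python3 - <<'E'
from h import *
c=snap('side','d3'); crop(c,275,165,110,110,5,'d3c')
c=snap('scene','s3'); crop(c,357,165,90,110,5,'s3c')
E
```

```text
9.28 [0.4668 0.1217 0.3055] fuse [0.4666 0.1198 0.1171] [ 3.131 -0.01  -0.099] [ 0.6 -0.5 -1.4] 0.0279
-0.09 0.07 1.21 -0.001 -1
```

View pics/d3c.png

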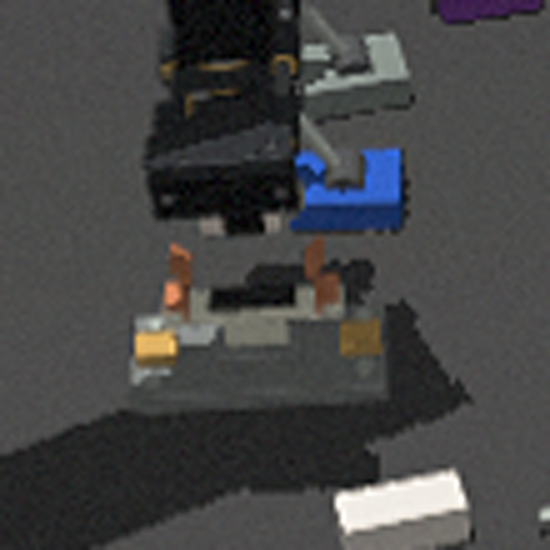

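View pics/s3c.png

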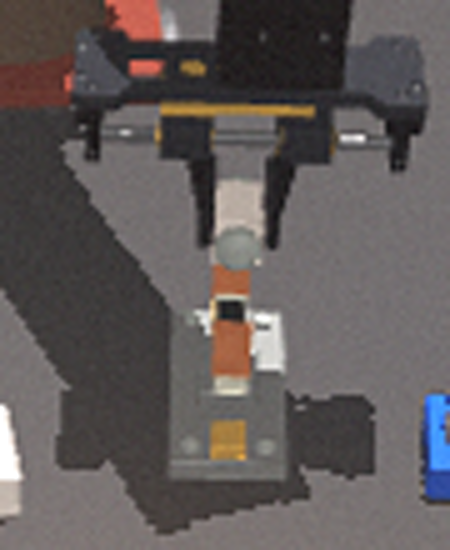

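>>> apply_moves(
  steps="-0.1 0.05 0.4 0 -1; 0 0 0.5 0 -1; 0 0 0.3 0 -1; 0 0 0 0 -1; 0 0 0 0 -1; 0 0 0 0 -1",
)

```text
t: 9.88
ee_pos: [0.4658, 0.1213, 0.2926]
eef_rot: [3.132, -0.011, -0.099]
force: [-0.6, -0.6, -0.8]
opening: 0.0278
```

```bash
python3 planf.py --claw -1 --step 3 -- .4658 .119 .09 -.098
```

```text
9.88 [0.4658 0.1213 0.2926] fuse [0.4658 0.1195 0.1042] [ 3.132 -0.011 -0.099] [-0.6 -0.6 -0.8] 0.0278
-0.01 0.03 1.42 -0.001 -1
```

>>> apply_moves(
  steps="0 0.03 0.4 0 -1; 0 0 0.5 0 -1; 0 0 0.3 0 -1; 0 0 0 0 -1; 0 0 0 0 -1",
)

```text
t: 10.3
ee_pos: [0.4659, 0.1209, 0.2792]
eef_rot: [3.132, -0.011, -0.099]
force: [0.4, 0.2, -1.9]
opening: 0.0275
```

```bash
python3 planf.py --claw -1 --step 3 -- .4658 .119 .08 -.098
python3 - <<'E'
from h import *
c=snap('side','d4'); crop(c,275,170,90,90,6,'d4c')
E
```

```text
10.3 [0.4659 0.1209 0.2792] fuse [0.4659 0.119  0.0909] [ 3.132 -0.011 -0.099] [ 0.4  0.2 -1.9] 0.0275
-0.02 -0 1.08 -0.001 -1
```

View pics/d4c.png

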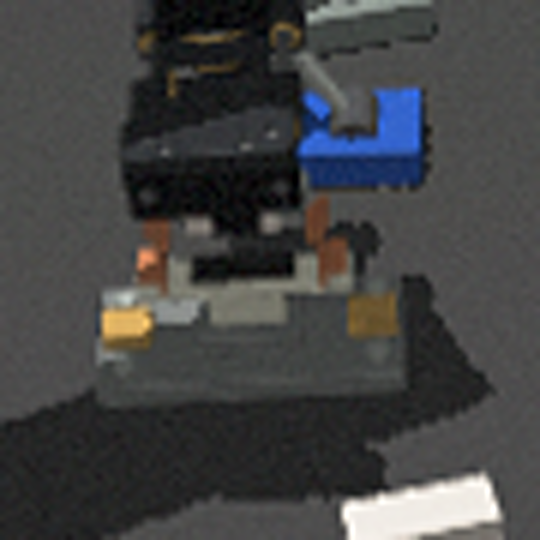

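>>> apply_moves(
  steps="0 0 0.2 0 -1; 0 0 0.2 0 -1; 0 0 0.1 0 -1; 0 0 0 0 -1; 0 0 0 0 -1",
)

```text
t: 10.77
ee_pos: [0.4661, 0.1208, 0.274]
eef_rot: [3.132, -0.011, -0.099]
force: [0.5, -0.2, -0.5]
opening: 0.0279
```

>>> apply_moves(
  steps="0 0 0.15 0 -1; 0 0 0.15 0 -1; 0 0 0 0 -1; 0 0 0 0 -1",
)

```text
t: 11.1
ee_pos: [0.4661, 0.1209, 0.2708]
eef_rot: [3.133, -0.011, -0.099]
force: [0.5, -0.7, -0.2]
opening: 0.0278
```

>>> apply_moves(
  steps="0 0 0.15 0 -1; 0 0 0.15 0 -1; 0 0 0 0 -1; 0 0 0 0 -1",
)

```text
t: 11.43
ee_pos: [0.4663, 0.1209, 0.2676]
eef_rot: [3.133, -0.011, -0.099]
force: [0.7, 0.1, 0.5]
opening: 0.0275
```

>>> apply_moves(
  steps="0 0 0.15 0 -1; 0 0 0.1 0 -1; 0 0 0 0 -1",
)

```text
t: 11.68
ee_pos: [0.4668, 0.121, 0.2657]
eef_rot: [3.134, -0.013, -0.098]
force: [-1.7, 0.3, 1.0]
opening: 0.0276
```

>>> apply_moves(
  steps="0 0 0.1 0 -1; 0 0 0.1 0 -1; 0 0 0 0 -1",
)

```text
t: 11.93
ee_pos: [0.4671, 0.1212, 0.2641]
eef_rot: [3.135, -0.013, -0.099]
force: [-1.0, 0.2, 1.9]
opening: 0.0279
```

>>> apply_moves(
  steps="0 0 0.1 0 -1; 0 0 0.1 0 -1; 0 0 0 0 -1",
)

```text
t: 12.18
ee_pos: [0.4669, 0.1213, 0.2618]
eef_rot: [3.135, -0.012, -0.098]
force: [-1.6, 0.6, -0.7]
opening: 0.0277
```

```bash
python3 planf.py --claw -1 --step 3 -- .4658 .119 .07 -.098
python3 - <<'E'
from h import *
c=snap('side','d5'); crop(c,275,170,90,90,6,'d5c')
E
```

```text
12.18 [0.4669 0.1213 0.2618] fuse [0.4674 0.1199 0.0734] [ 3.135 -0.012 -0.098] [-1.6  0.6 -0.7] 0.0277
-0.15 0.11 0.34 -0 -1
```

View pics/d5c.png

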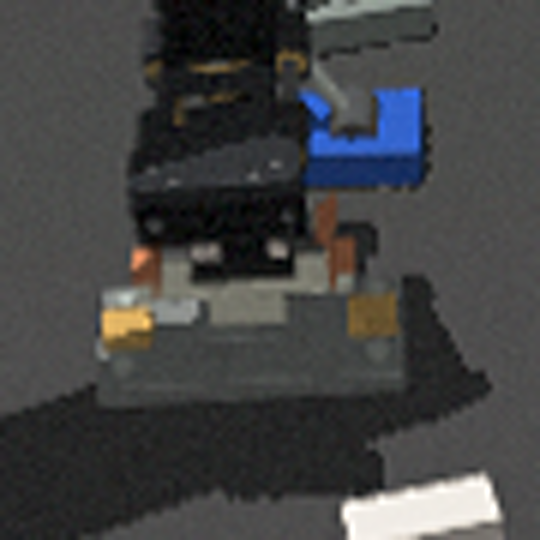

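>>> apply_moves(
  steps="-0.15 0.1 0 0 -1; 0 0 0 0 -1; 0 0 0 0 -1",
)

```text
t: 12.48
ee_pos: [0.4653, 0.1204, 0.2614]
eef_rot: [3.134, -0.013, -0.098]
force: [0.5, 0.7, 0.5]
opening: 0.0276
```

```bash
python3 planf.py --claw -1 --step 3 -- .4658 .119 .07 -.098
```

```text
12.48 [0.4653 0.1204 0.2614] fuse [0.4658 0.1189 0.073 ] [ 3.134 -0.013 -0.098] [0.5 0.7 0.5] 0.0276
-0.01 -0.01 0.3 -0 -1
```

>>> apply_moves(
  steps="-0.01 0 0.1 0 -1; -0.01 0 0.1 0 -1; 0 0 0 0 -1",
)

```text
t: 12.73
ee_pos: [0.4654, 0.1202, 0.2595]
eef_rot: [3.135, -0.014, -0.098]
force: [1.1, 1.6, -1.3]
opening: 0.0276
```

>>> apply_moves(
  steps="-0.01 0 0.1 0 -1; -0.01 0 0.1 0 -1",
)

```text
t: 12.9
ee_pos: [0.4653, 0.1202, 0.2575]
eef_rot: [3.135, -0.014, -0.099]
force: [1.1, 0.8, 1.5]
opening: 0.0275
```

```bash
python3 planf.py --claw -1 --step 3 -- .4658 .119 .07 -.098
```

```text
12.9 [0.4653 0.1202 0.2575] fuse [0.4661 0.1188 0.0691] [ 3.135 -0.014 -0.099] [1.1 0.8 1.5] 0.0275
-0.03 -0.01 -0.09 -0.001 -1
```

Run:
```python
from h import *
c=snap('side','d6'); crop(c,275,170,90,90,6,'d6c');print(robot.observe()['force'],robot.observe()['ee_pos'])
c=snap('scene','s6'); crop(c,357,175,90,90,6,'s6c');print(robot.observe()['force'],robot.observe()['ee_pos'])
```

```text
[ 0.30172091  0.99325279 -0.48521276] [0.46525052 0.12018935 0.25732047]
[ 0.13065526  0.32887693 -0.87992919] [0.46521356 0.12020099 0.25736349]
```

View pics/d6c.png

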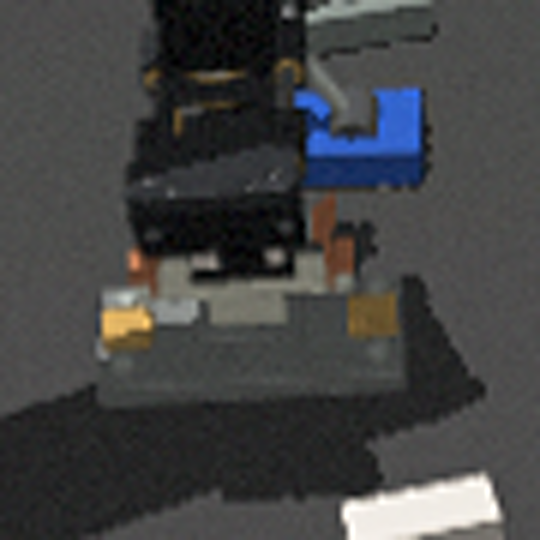

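View pics/s6c.png

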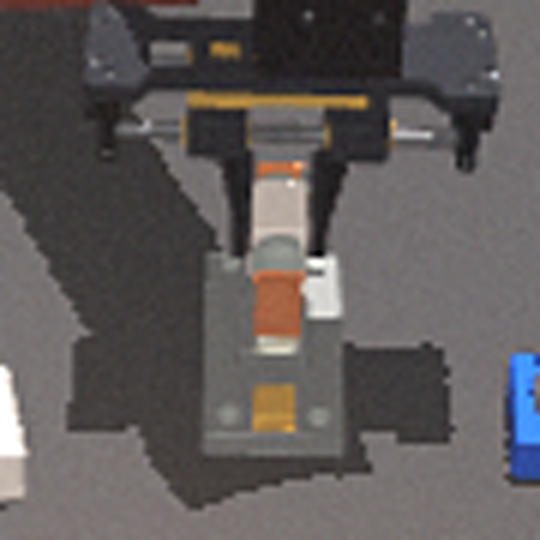

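>>> apply_moves(
  steps="-0.02 0 0.1 0 -1; -0.01 0 0.1 0 -1; 0 0 0 0 -1",
)

```text
t: 13.25
ee_pos: [0.465, 0.1202, 0.2552]
eef_rot: [3.134, -0.014, -0.098]
force: [1.0, 0.9, -1.1]
opening: 0.0277
```

>>> apply_moves(
  steps="-0.01 0 0.1 0 -1; -0.01 0 0.1 0 -1; 0 0 0 0 -1",
)

```text
t: 13.5
ee_pos: [0.4649, 0.1202, 0.253]
eef_rot: [3.135, -0.015, -0.099]
force: [0.2, 0.5, -0.9]
opening: 0.0275
```

```bash
python3 planf.py --claw -1 --step 3 -- .4658 .119 .06 -.098
```

```text
13.5 [0.4649 0.1202 0.253 ] fuse [0.4658 0.1188 0.0646] [ 3.135 -0.015 -0.099] [ 0.2  0.5 -0.9] 0.0275
-0.01 -0.03 0.46 -0.001 -1
```

>>> apply_moves(
  steps="-0.01 0 0.1 0 -1; -0.01 0 0.1 0 -1; 0 0 0 0 -1",
)

```text
t: 13.75
ee_pos: [0.4648, 0.1202, 0.2508]
eef_rot: [3.135, -0.015, -0.099]
force: [0.3, -0.1, -1.4]
opening: 0.0277
```

>>> apply_moves(
  steps="-0.01 0 0.1 0 -1; -0.01 0 0.1 0 -1; 0 0 0 0 -1",
)

```text
t: 14.0
ee_pos: [0.4643, 0.1201, 0.2482]
eef_rot: [3.134, -0.014, -0.099]
force: [1.1, 0.5, -3.9]
opening: 0.0277
```

```bash
python3 planf.py --claw -1 --step 3 -- .4658 .119 .06 -.098
```

```text
14.0 [0.4643 0.1201 0.2482] fuse [0.4651 0.1186 0.0598] [ 3.134 -0.014 -0.099] [ 1.1  0.5 -3.9] 0.0277
0.07 -0.05 -0.02 -0.001 -1
```

Run:
```python
from h import *
c=snap('wrist','w7'); crop(c,315,225,100,100,7,'w7c');print(robot.observe()['force'],robot.observe()['ee_pos'])
c=snap('scene','s7'); crop(c,357,175,90,90,6,'s7c');print(robot.observe()['force'],robot.observe()['ee_pos'])
c=snap('side','d7'); crop(c,275,170,90,90,6,'d7c')
```

```text
[ 1.5847326   0.10557509 -5.15951529] [0.46432757 0.12008341 0.24821947]
[ 2.12874033  0.8723671  -3.92950786] [0.4643654  0.1200713  0.24829029]
```

View pics/w7.png

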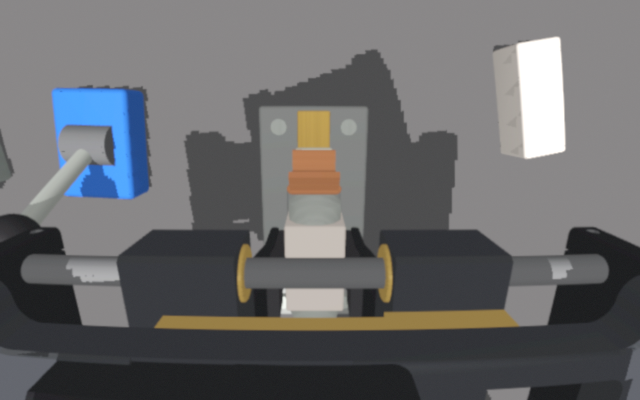

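View pics/s7c.png

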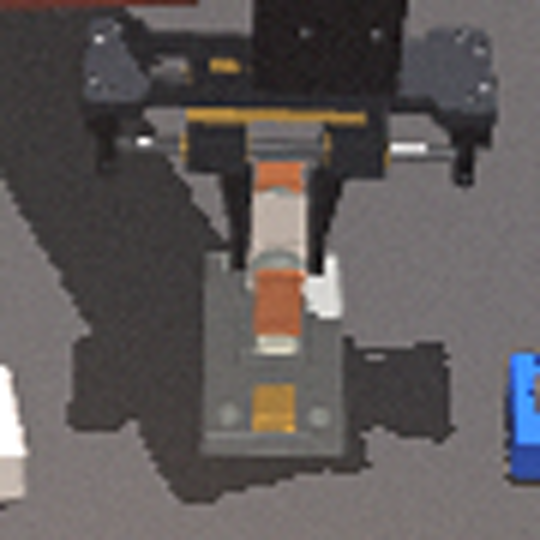

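View pics/d7c.png

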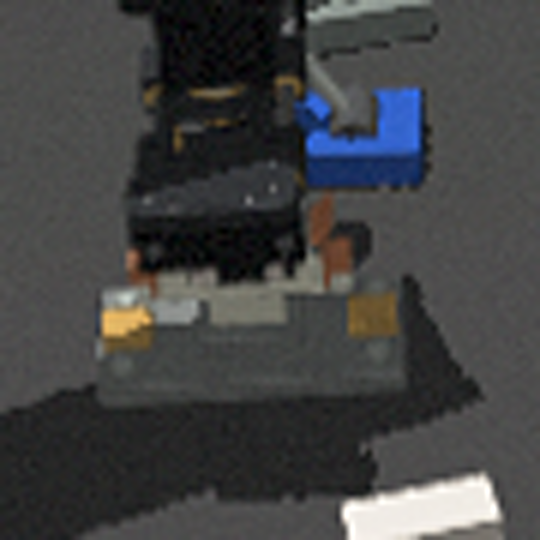

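Run:
```python
from h import *
a=load('w5');b=load('w7')
f=np.hstack([x['frame'][180:330,270:360] for x in(a,b)])
f=cv2.resize(f,None,fx=4,fy=4,interpolation=cv2.INTER_CUBIC);cv2.imwrite('pics/cmp.png',f[:,:,::-1])
```

```text
(no output)
```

View pics/cmp.png

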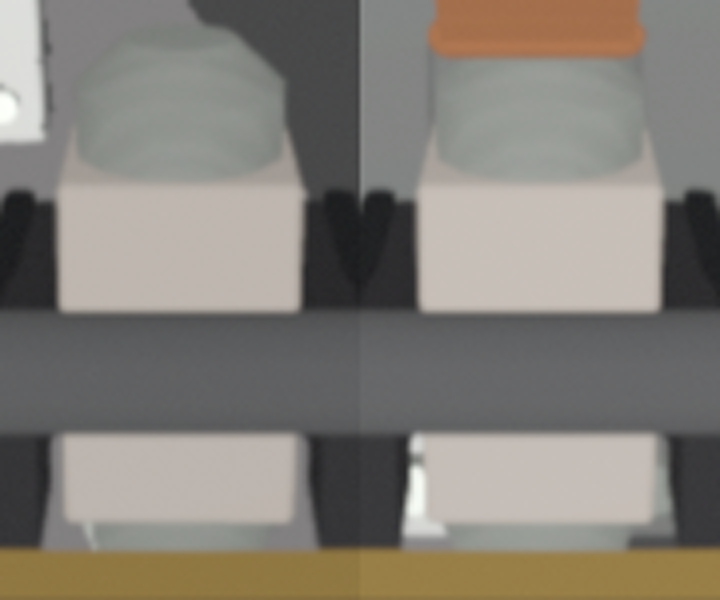

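The fuse hasn't slipped in the grip. The lip now overlaps the cap's upper chamfer, and the measured force of about -4.5 N is the clips pulling the fuse down. I'll correct x slightly and press on in small steps until the pad pushes back.

>>> apply_moves(
  steps="0.06 -0.03 0.05 0 -1; 0 0 0.05 0 -1",
)

```text
t: 14.32
ee_pos: [0.4649, 0.1203, 0.2472]
eef_rot: [3.134, -0.014, -0.099]
force: [1.3, 0.1, -3.1]
opening: 0.0277
```

>>> apply_moves(
  steps="0 0 0.07 0 -1; 0 0 0.07 0 -1",
)

```text
t: 14.48
ee_pos: [0.465, 0.1202, 0.2458]
eef_rot: [3.134, -0.014, -0.099]
force: [-1.4, -1.9, 5.5]
opening: 0.0275
```

```bash
python3 planf.py --claw -1 --step 3 -- .4658 .119 .06 -.098
```

```text
14.48 [0.465  0.1202 0.2458] fuse [0.4656 0.1187 0.0574] [ 3.134 -0.014 -0.099] [-1.4 -1.9  5.5] 0.0275
0.02 -0.03 -0.26 -0.001 -1
```

>>> apply_moves(
  steps="0 0 0.06 0 -1; 0 0 0.06 0 -1",
)

```text
t: 14.65
ee_pos: [0.4652, 0.1201, 0.2455]
eef_rot: [3.134, -0.013, -0.099]
force: [-4.2, -0.9, 9.8]
opening: 0.0276
```

>>> apply_moves(
  steps="0 0 0 0 -0.2; 0 0 0 0 0; 0 0 0 0 0.15; 0 0 0 0 0.15; 0 0 0 0 0.15",
)

```text
t: 15.07
ee_pos: [0.4655, 0.1203, 0.2461]
eef_rot: [3.135, -0.014, -0.099]
force: [0.6, 0.3, -0.1]
opening: 0.048
```

>>> apply_moves(
  steps="0 0 -0.5 0 0.15; 0 0 -1.5 0 0.15; 0 0 -3.0 0 0.15; -0.3 0 -3.5 0 0.15; -0.5 0 -3 0 0.15; 0 0 -1 0 0.15; 0 0 0 0 0.15",
)

```text
t: 15.65
ee_pos: [0.4548, 0.1212, 0.3769]
eef_rot: [3.131, -0.012, -0.101]
force: [0.4, -0.5, -0.5]
opening: 0.05
```

```bash
python3 plan.py -- .4658 .119 .1 -.098
python3 - <<'E'
from h import *
c=snap('wrist','w8')
c=snap('scene','s8'); crop(c,357,175,90,90,6,'s8c')
c=snap('side','d8'); crop(c,275,170,90,90,6,'d8c')
E
```

```text
15.65 [0.4548 0.1212 0.3769] grasp [0.4565 0.1193 0.2129] [ 3.131 -0.012 -0.101] [ 0.4 -0.5 -0.5] 0.05
0.28 -0.06 3.99 -0.003 1; 0.28 -0.07 3.99 -0 1; 0.24 -0.05 3.32 -0 1
```

View pics/w8.png

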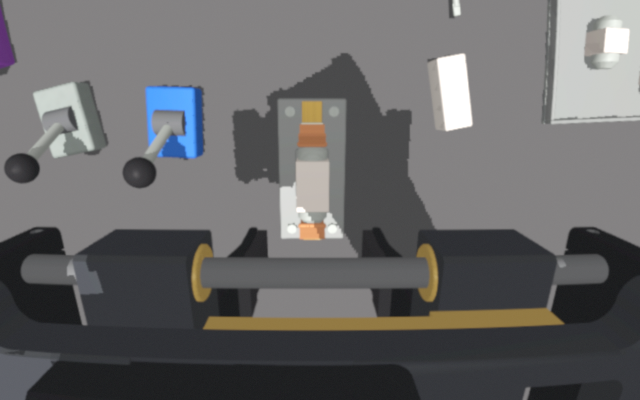

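View pics/s8c.png

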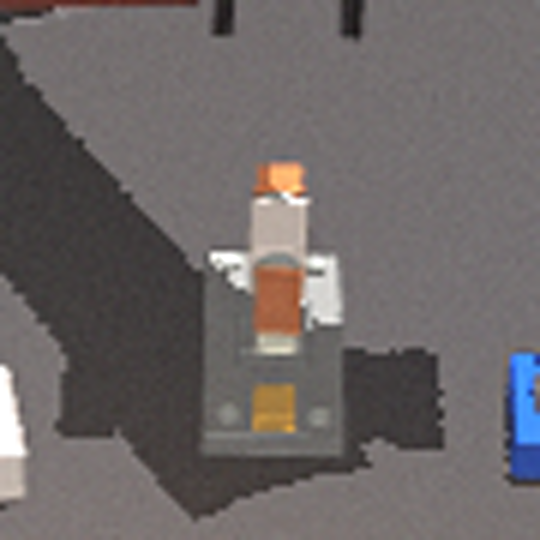

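View pics/d8c.png

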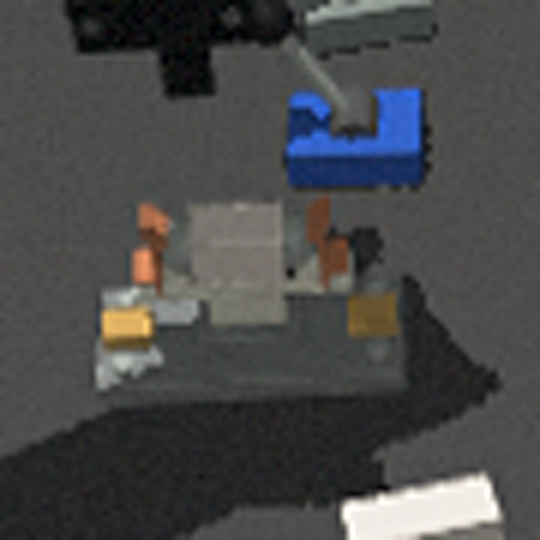

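The fuse sits between both clips, body at (313,180) in the wrist view, and looks level in the side view. A quick check on its centring and level:

Run:
```python
from h import *
crop(load('w8'),312,170,90,140,5,'w8c')
```

```text
(no output)
```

View pics/w8c.png

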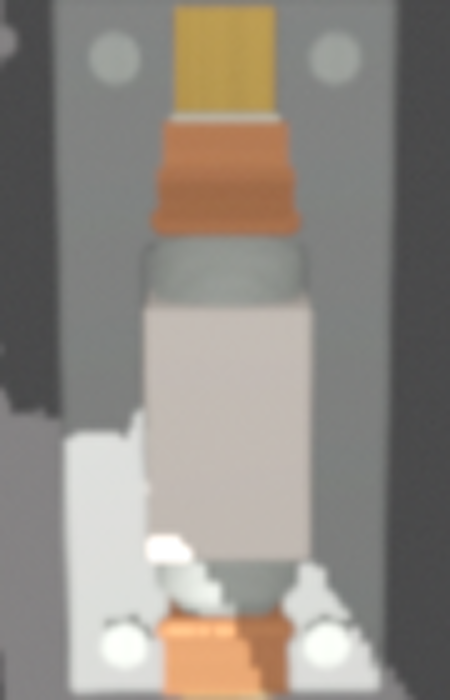

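```bash
python3 - <<'E'
from h import *
np.set_printoptions(precision=4,suppress=True)
c=load('w8');F=lambda x,y:((x+.5)/5-.5+267,(y+.5)/5-.5+100)
for z in(.0857,):
    P=np.array([plane(c,*F(*q),z) for q in[(144,305),(312,304),(308,560),(148,560)]]);print(P,P.mean(0),np.linalg.norm(P[0]-P[3]),np.linalg.norm(P[0]-P[1]),np.linalg.norm(P[2]-P[3]))
    # lips inner edges (23.5 above seat)
    print('lips',plane(c,*F(226,234),.081),plane(c,*F(226,616),.081))
E
python3 plan.py -- .4658 .119 .1 -.098 | head -1
```

```text
[[0.489  0.1306 0.0857]
 [0.4863 0.103  0.0857]
 [0.4424 0.1076 0.0857]
 [0.4453 0.135  0.0857]] [0.4658 0.119  0.0857] 0.04396497021211585 0.027775557753249244 0.02748842984367741
lips [0.4988 0.116  0.081 ] [0.4322 0.1228 0.081 ]
15.8 [0.4542 0.121  0.3735] grasp [0.4553 0.1187 0.2095] [ 3.128 -0.008 -0.101] [ 0.6  0.9 -0.6] 0.0501
```

The fuse is home: its centre matches the seat centre, and the lips are 66.9 mm apart, meaning about 1.4 mm spread on each clip. Now I'll measure the isolator.

Run:
```python
from h import *
crop(load('w4'),130,120,110,110,6,'w4i');crop(load('w8'),60,125,110,110,6,'w8i'); print(robot.observe()['q'])
```

```text
[-1.05734333 -0.05532045  0.68376646  1.95757885  0.05395037  1.22642761
 -2.06460178]
```

View pics/w4i.png

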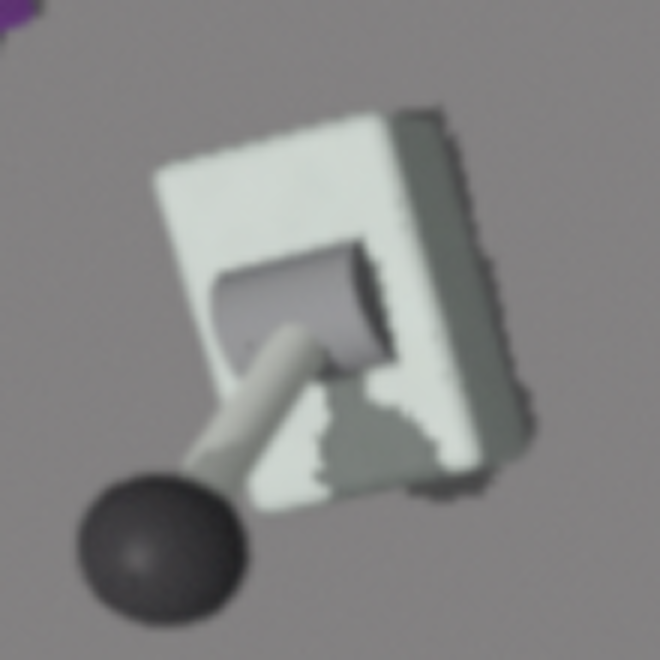

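View pics/w8i.png

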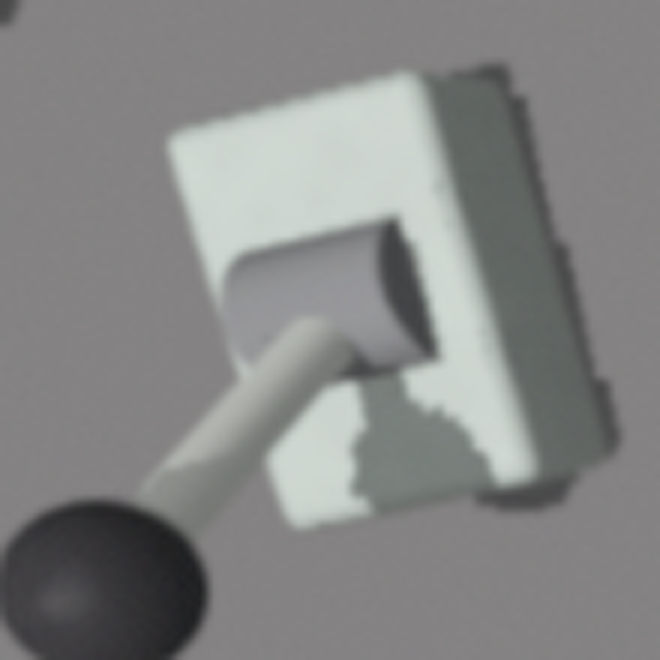

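Run:
```python
from h import *
np.set_printoptions(precision=4,suppress=True)
a=load('w4');b=load('w8')
A=lambda x,y:((x+.5)/6-.5+75,(y+.5)/6-.5+65);B=lambda x,y:((x+.5)/6-.5+5,(y+.5)/6-.5+70)
for c,F,q in((a,A,[(155,172),(382,112),(482,468),(252,515)]),(b,B,[(170,140),(425,70),(535,480),(295,528)])):
    P=np.array([plane(c,*F(*p),.025) for p in q]);x=P[0]+P[1]-P[2]-P[3];print(P.mean(0),np.arctan2(x[1],x[0]),np.linalg.norm(P[0]-P[3]),np.linalg.norm(P[0]-P[1]))
print('ball',tri((a,*A(163,550)),(b,*B(103,590))),tri((load('scene0'),445.4,171.6),(load('side0'),277,107.4)),tri((a,*A(163,550)),(b,*B(103,590)),(load('scene0'),445.4,171.6),(load('side0'),277,107.4)))
```

```text
[0.5473 0.3662 0.025 ] 0.059538648809772485 0.06777345937201057 0.048283056145187825
[0.5474 0.3653 0.025 ] 0.06176292898885596 0.0674605523100762 0.04951782515123725
ball (array([0.5097, 0.3645, 0.092 ]), [np.float64(0.0), np.float64(0.0)]) (array([0.5119, 0.3647, 0.0916]), [np.float64(1.5), np.float64(1.5)]) (array([0.5105, 0.3653, 0.091 ]), [np.float64(0.8), np.float64(0.8), np.float64(1.2), np.float64(2.3)])
```

```bash
python3 plan.py --claw -1 --step 2.5 -- .462 .362 .21 1.63
```

```text
15.8 [0.4542 0.121  0.3735] grasp [0.4553 0.1187 0.2095] [ 3.128 -0.008 -0.101] [ 0.6  0.9 -0.6] 0.0501
-0.18 -2.49 -0.04 -0.12 -1; 0.12 -2.5 -0.04 -0.12 -1; 0.41 -2.47 -0.04 -0.12 -1; 0.71 -2.4 -0.04 -0.12 -1; 0.99 -2.3 -0.04 -0.12 -1; 1.26 -2.16 -0.04 -0.12 -1; 1.5 -2 -0.04 -0.12 -1; 1.73 -1.8 -0.04 -0.12 -1; 1.94 -1.58 -0.04 -0.12 -1; 1.55 -0.98 -0.03 -0.12 -1
```

>>> apply_moves(
  steps="-0.2 -2.5 0 -0.12 -1; 0.1 -2.5 0 -0.12 -1; 0.4 -2.5 0 -0.12 -1; 0.7 -2.4 0 -0.12 -1; 1.0 -2.3 0 -0.12 -1; 1.3 -2.2 0 -0.12 -1; 1.5 -2.0 0 -0.12 -1; 1.7 -1.8 0 -0.12 -1; 1.9 -1.6 0 -0.12 -1; 1.0 -0.7 0 -0.12 -1",
)

```text
t: 16.63
ee_pos: [0.4545, 0.3629, 0.3496]
eef_rot: [3.139, 0.036, 1.136]
force: [-0.4, 0.7, -0.8]
opening: 0.0012
```

```bash
python3 plan.py --claw -1 --step 2.5 -- .462 .362 .21 1.63
```

```text
16.63 [0.4545 0.3629 0.3496] grasp [0.4525 0.3574 0.1857] [3.139 0.036 1.136] [-0.4  0.7 -0.8] 0.0012
0.69 0.64 -2.32 -0.12 -1; 0.03 0.04 -0.13 -0.12 -1; 0 0 -0 -0.12 -1; 0 0 -0 -0.12 -1; 0 0.01 -0 -0.014 -1
```

>>> apply_moves(
  steps="0.2 0.2 0 -0.12 -1; 0.2 0.3 0 -0.12 -1; 0.1 0.1 0 -0.12 -1; 0 0 0 -0.12 -1; 0 0 0 -0.02 -1; 0 0 0 0 -1; 0 0 0 0 -1",
)

```text
t: 17.22
ee_pos: [0.4591, 0.369, 0.3319]
eef_rot: [-3.109, 0.05, 1.661]
force: [-0.5, 0.2, -0.5]
opening: 0.0003
```

```bash
python3 plan.py --claw -1 --step 2.5 -- .462 .362 .102 1.63
python3 - <<'E'
from h import *
c=snap('side','d9'); crop(c,290,115,110,110,5,'d9c')
E
```

```text
17.22 [0.4591 0.369  0.3319] grasp [0.4545 0.3603 0.1682] [-3.109  0.05   1.661] [-0.5  0.2 -0.5] 0.0003
0.16 0.37 2.47 0.031 -1; 0.17 0.36 2.47 0 -1; 0.12 0.24 1.64 0 -1
```

View pics/d9c.png

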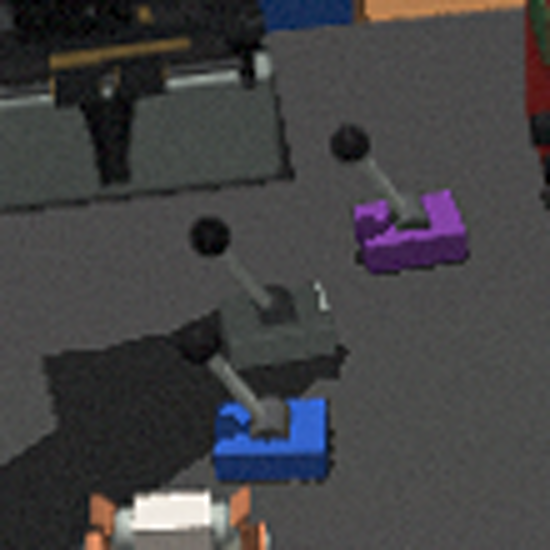

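>>> apply_moves(
  steps="0.1 0.2 1.5 0.03 -1; 0.1 0.2 2.0 0 -1; 0.1 0.2 1.5 0 -1; 0 0 1.0 0 -1; 0 0 0 0 -1; 0 0 0 0 -1",
)

```text
t: 17.77
ee_pos: [0.4631, 0.3684, 0.2671]
eef_rot: [-3.109, 0.054, 1.621]
force: [-0.2, 0.2, -0.2]
opening: 0.0004
```

```bash
python3 plan.py --claw -1 --step 2.5 -- .475 .362 .102 1.63
python3 - <<'E'
from h import *
c=snap('side','d10'); crop(c,290,115,110,110,5,'d10c')
E
```

```text
17.77 [0.4631 0.3684 0.2671] grasp [0.4583 0.3592 0.1035] [-3.109  0.054  1.621] [-0.2  0.2 -0.2] 0.0004
0.2 1.68 0.08 -0.009 -1
```

View pics/d10c.png

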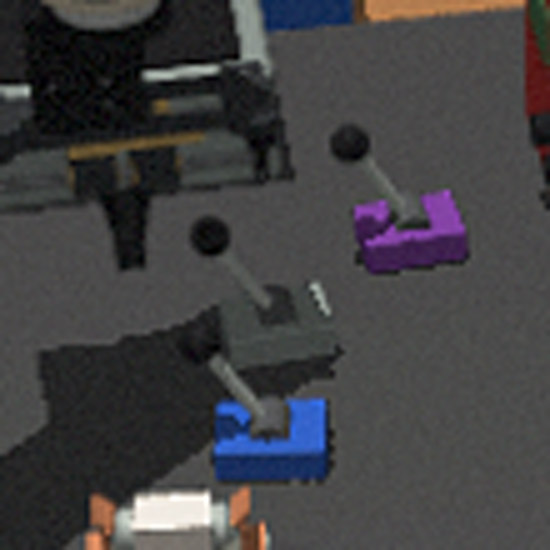

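```bash
python3 plan.py --claw -1 --step 1 -- .47 .364 .101 1.63 .55 .368 .101 1.63
```

```text
17.82 [0.4631 0.3684 0.2672] grasp [0.4582 0.3592 0.1036] [-3.109  0.054  1.621] [-0.1 -0.3 -1.6] 0.0004
0.33 0.93 0.15 -0.009 -1; 0.1 0.28 0.04 0 -1; -0.01 1 -0.03 0 -1; -0.01 1 -0.03 0 -1; -0.01 1 -0.03 0 -1; -0.01 1 -0.03 0 -1; -0.01 1 -0.03 0 -1; -0.01 1 -0.03 0 -1; -0.01 1 -0.04 0 -1; -0.01 1 -0.03 0 -1
```

>>> apply_moves(
  steps="0.3 0.8 0.1 0 -1; 0.1 0.5 0.1 0 -1; 0 1.0 0 0 -1; 0 1.0 0 0 -1; 0 1.0 0 0 -1; 0 1.0 0 0 -1; 0 1.0 0 0 -1",
)

```text
t: 18.4
ee_pos: [0.5312, 0.3777, 0.2667]
eef_rot: [-3.112, 0.049, 1.623]
force: [-1.1, 0.8, 0.6]
opening: 0.0005
```

```bash
python3 plan.py --claw -1 --step 1 -- .56 .368 .101 1.63;python3 - <<'E'
from h import *
c=snap('side','d11'); crop(c,290,115,110,110,5,'d11c')
E
```

```text
18.4 [0.5312 0.3777 0.2667] grasp [0.5267 0.3693 0.103 ] [-3.112  0.049  1.623] [-1.1  0.8  0.6] 0.0005
-0.09 1 0.03 -0.007 -1; -0.1 0.99 0.04 0 -1; -0.09 1 0.03 0 -1; -0.03 0.33 0.02 0 -1
```

View pics/d11c.png

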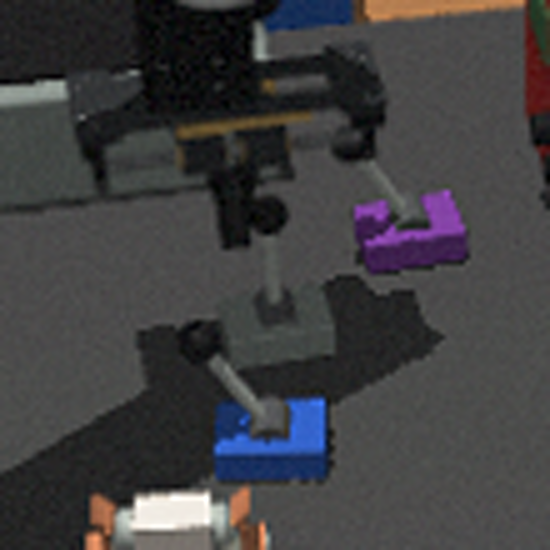

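>>> apply_moves(
  steps="-0.05 1.0 0.1 0 -1; -0.05 1.0 0.1 0 -1; 0 0.8 0 0 -1; 0 0.5 0 0 -1",
)

```text
t: 18.78
ee_pos: [0.5693, 0.3772, 0.263]
eef_rot: [-3.112, 0.05, 1.621]
force: [-16.0, -0.7, 4.6]
opening: 0.0005
```

>>> apply_moves(
  steps="0 0.4 0 0 -1; 0 0.3 0 0 -1",
)

```text
t: 18.95
ee_pos: [0.5722, 0.3783, 0.2622]
eef_rot: [-3.095, 0.052, 1.623]
force: [-17.3, -4.1, 13.9]
opening: 0.0003
```

```bash
python3 plan.py --claw -1 --step 1 -- .56 .368 .101 1.63;python3 - <<'E'
from h import *
c=snap('side','d12'); crop(c,290,115,110,110,5,'d12c')
E
```

```text
18.95 [0.5722 0.3783 0.2622] grasp [0.565  0.3694 0.0986] [-3.095  0.052  1.623] [-17.3  -4.1  13.9] 0.0003
-0.12 -0.51 -0.21 -0.007 -1
```

View pics/d12c.png

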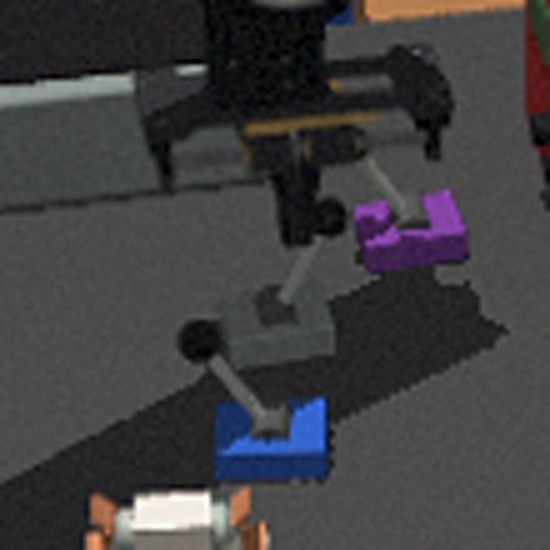

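The lever is against its end stop: the force is 17 N where 2 N was enough before. I'll back off the way I came and then rise.

>>> apply_moves(
  steps="0 -1.0 0 0 -1; 0 -2.0 0 0 -1; 0 -2.0 -0.5 0 -1; 0 0 -3 0 -1; 0 0 -4 0 -1; 0 0 -2 0 -1; 0 0 0 0 -1; 0 0 0 0 -1",
)

```text
t: 19.67
ee_pos: [0.5229, 0.3806, 0.3609]
eef_rot: [-3.091, 0.056, 1.624]
force: [-0.5, -0.2, -0.5]
opening: 0.0
```

Run:
```python
from h import *
print(robot.observe()['ee_pos'],robot.observe()['force'])
c=snap('side','d13'); crop(c,290,130,110,130,4,'d13c')
c=snap('scene','s13'); crop(c,400,180,150,80,5,'s13c')
c=snap('wrist','w13')
```

```text
[0.52285681 0.38058618 0.36089933] [-0.49283169 -0.15440029 -0.50116576]
```

View pics/d13.png

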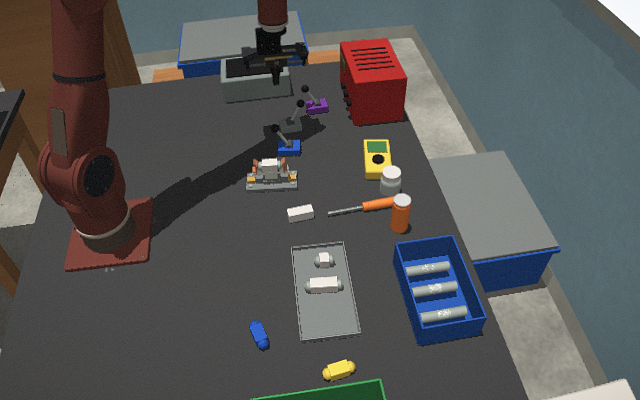

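View pics/d13c.png

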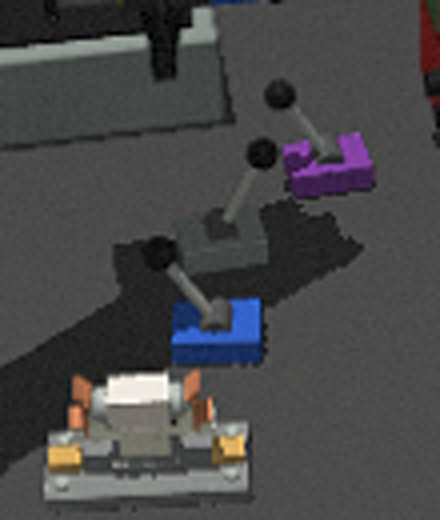

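View pics/s13c.png

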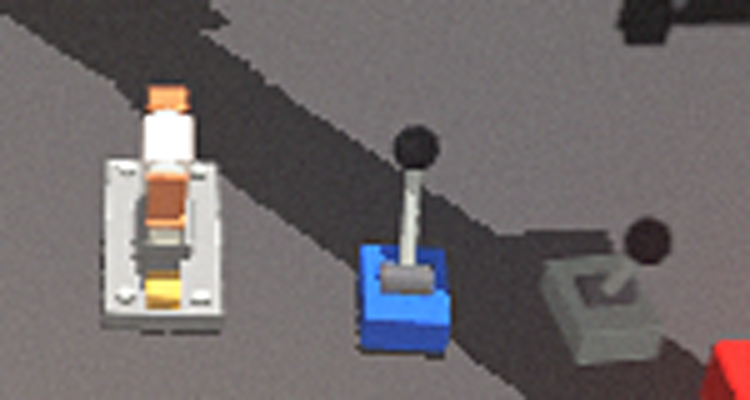

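Side view: the lever now leans to the far side with its ball at (300,103), the fuse is in the holder at (270,165), and the other items are in place. I'll measure the ball's angle before handing in.

Run:
```python
from h import *
d=load('d13');s=load('s13')
D=lambda x,y:((x+.5)/4-.5+235,(y+.5)/4-.5+65);S=lambda x,y:((x+.5)/5-.5+325,(y+.5)/5-.5+140)
P,e=tri((d,*D(262,153)),(s,*S(648,241)));print(P,e)
u=np.array([np.cos(.06),np.sin(.06)]); dx=(P[:2]-[.5473,.366])@u; print('angle',np.arctan2(dx,P[2]-.022),'from start',np.arctan2(dx,P[2]-.022)+.5)
a=load('side0')['frame'].astype(int);b=d['frame'].astype(int)
for n,(u0,v0,u1,v1) in dict(tray_others=(295,245,345,300),terminal=(285,203,318,224),screwdriver_can_jar_meter=(326,135,415,235)).items():
    print(n,np.abs(a-b)[v0:v1,u0:u1].max(2).mean().round(1))
```

```text
[0.5875452  0.36999516 0.09361273] [np.float64(0.2), np.float64(0.2)]
angle 0.5137693229753342 from start 1.0137693229753342
tray_others 3.0
terminal 3.1
screwdriver_can_jar_meter 3.6
```

The lever measures 1.01 rad from its start against 1.0 nominal, so it is fully thrown. The bystanders are unchanged apart from image noise.

```bash
python3 -c "
from bench import robot
print(robot.finish_job())"
```

```text
the job is handed in; nothing more can be done
None
```

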